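# Pin the bracket and hold it home in the corner jig

### The arm

A 6-joint arm with a two-finger parallel gripper is mounted at the origin on the work surface; the furniture and walls round the work are solid. World frame = base frame: x ahead of the robot, y to its left, z up, the work surface at z = 0. Lengths are in m, angles in rad, forces in N, time in s.
With the tool pointing down it reaches from about 0.375 to 0.9 m from the base axis. Payload 3.1 kg.
Tool frame: the origin (TCP) lies at the very end of the fingers, on their centre line; the grasp point (between the pads) lies 19 mm behind it; z points along the fingers, y is the direction in which the jaws open and shut (so a half turn about z gives the same grasp; the last joint's range is limited). The gripper opens to 85 mm and grips with 20 to 120 N. Pads are 22 mm wide; open, the fingers measure 114 mm over their backs; the gripper's body (76 mm by 85 mm) begins 54 mm behind the grasp point. The pads swing forward as they close: fully open they stand 13 mm farther back than shut.
Start: joints at [-1.472, 0.527, 1.433, -0, 1.181, -0.178], TCP at [0.171, -0.601, 0.231] pointing down, gripper open.
Joint ranges: [-3.08, 3.08], [-0.75, 2.2], [0.22, 2.44], [-1.43, 4.57], [0, 2.65], [-2.85, 2.85]. Speed limits (rad/s): [2.79, 2.79, 3.14, 3.14, 3.14, 3.14].

### API

Orientations are given as a unit quaternion [x, y, z, w].
In Python, from station import manip gives the robot as it stands. The module is installed in compiled form; this text tells all that it offers.
- The arm moves only by the tool send_rows, never from a script. Its argument "commands" is a list of rows, each an object with "delta_pos": the shift along the world's x, y, z in cm, a list of three; "yaw": the turn about the world's z in rad. A call has 1 to 10 rows; each row shifts and turns the pose as measured when the row begins; what a row does not reach is not made up. A row lasts 1/8 s, in which the tool goes at most 62.5 mm and 10.7 degrees, less where a joint would pass 70% of its speed; a pose out of reach is approached as far as the arm can. A call is refused whole if a number of a shift passes 6.25 or a number of a turn 0.188, either way. A call with a gripper value outside its range is refused whole. "grip" is the closure, from -1 (fully open) to 1 (shut), set as the call begins (left out, the last holds). The fingers move at their own pace and stop on an object; "force" is the grip in N (left out, the last holds). Time passes only in rows, so rows that do not move let the fingers close. It gives the time, the measured TCP pose, the force and the opening at its end, in the units of the state.
- manip.sense(): the state, without advancing time (a new reading comes with each control period).
- manip.snapshot(name): name is "scene" or "top" or "wrist"; returns the picture (480x640x3 uint8, blue, green, red); there is no depth.
- manip.get_calibration(name): a dict with "fx", "fy", "cx", "cy" (pixels), "world_to_cam" (4x4, takes a point from world to camera coordinates); the wrist camera has in their place "mount" (4x4, takes a point from camera to tool coordinates, whose origin is the TCP and whose axes are the flange's). Camera axes: x right, y down, z forward; pixel columns grow to the right and rows downward; lengths in m; the calibration is good to about 2 mm. A picture is of the moment at which its call begins: read the wrist's pose just before it. get_calibration takes no time and is no camera call.
- manip.sign_off(): hands the job in, once; it reports no verdict.
The state is a dict: "t": time; "q": joint angles; "qd": joint speeds; "tau": joint torques, N m; "tcp_pos": TCP position; "tool_rot": TCP orientation; "force": force on the tool from outside, world axes, zero at the start; "ft_torque": the same for the moment, N m; "finger_gap": opening from 0.0 (shut) to 1.0 (fully open).
Only numpy, scipy, OpenCV 4.12 (cv2) and the standard library are available. Lean on these libraries where they do the work, as an engineer would, in place of code of your own. Each camera call takes 0.05 s, during which the arm holds its last target. There are 200 camera calls.

### The job

Stand the loose steel dowel pin upright in the bore of the aluminium bracket, right down to the bottom, and let go of it. Then set the bracket flat on the plate of the corner jig, one long side of its foot against the long fence and the end away from the pin against the short fence, and press it firmly into the corner so that it bears on both fences at once; finish while still gripping and pressing it there, pin still in its bore, with the other things on the bench left where they are.

Things in the scene. Friction and masses are not known exactly. Their poses are not given: they have to be found in the camera images.
- bracket_web (a point): Centre of the web of the loose aluminium bracket (0.35 kg), 38 mm above its underside; grip here. Foot 100 (x) x 60 (y) x 18 mm high; on it the upright web, 40 long (x), 12 thick (y), reaching from 18 to 58 mm above the underside. x along the foot, z up. The foot's +x end is 25 mm ahead of this point, its -x end 75 mm behind, its long sides 30 mm to either side
- bracket_bore (a point): centre of the mouth of the bracket's blind bore, in the top of the foot, 18 mm above its underside, 55 mm from the web's centre towards -x of the bracket. Round, 13.5 mm wide, 14 mm deep, with a 1.5 mm chamfer. Axes as the bracket's
- pin_mid (a point): centre of the steel dowel pin, 12 mm in diameter and 50 mm long, 0.05 kg, loose, standing on end on the bench; its z axis runs along it, its ends are 25 mm above and below this point. When it stands right down in the bore, this point is 11 mm above the mouth of the bore
- jig: corner jig, fixed: grey plate 150 (x) x 120 (y) x 10 mm with two steel fence bars on its top, along its far (+x) and right (-y) edges; fence tops 24 mm above the bench. Origin at the centre of the plate's underside; x points away from the robot, along the long fence to the short one; y away from the long fence. The bracket belongs with its x along the jig's x (pin end nearest the robot)
- jig_corner (a point): the point on the plate's top (10 mm above the bench) where the planes of the two fences' inner faces meet: 60 mm along +x and 43 mm along -y from the jig's origin; the bars stop a few mm short of it. Axes as the jig's
- fence_long: the long fence, a steel bar 108 mm long (jig x), 14 mm thick, 14 mm high on the plate; its +y face bears on the bracket's long side. Origin at the centre of its underside. Fixed
- fence_short: the short fence, a steel bar 76 mm long (jig y), 14 mm thick, 14 mm high on the plate; its -x face bears on the bracket's +x end. Origin at the centre of its underside. Fixed. Plate and fences are smooth: friction with the bracket about 0.3, so part of a sideways push is lost to sliding, along the other fence too
- marker_black: black-capped marker pen lying flat, 126x11x13 mm, loose; a bystander, to be left alone. Origin at the centre of its underside
- tweezers: steel tweezers lying flat, 121x14x9 mm, loose; a bystander, to be left alone. Origin at the centre of its underside
- needle_pliers: small pliers lying flat, 134x43x11 mm, loose; a bystander, to be left alone. Origin at the centre of its underside
- tip_cleaner: round black tub of brass wool, 64 across, 37 mm, loose; a bystander, to be left alone. Origin at the centre of its underside
- solder_spool: blue spool of solder, 74x62x76 mm, loose; a bystander, to be left alone. Origin at the centre of its underside
- flux_syringe: clear syringe lying flat, 119x28x17 mm, loose; a bystander, to be left alone. Origin at the centre of its underside
- tray_nuts: open black parts tray, 64x90x24 mm, loose; a bystander, to be left alone. Origin at the centre of its underside
- driver_cross: screwdriver with a fat grey handle lying flat, 161x22x24 mm, loose; a bystander, to be left alone. Origin at the centre of its underside
There are look-alikes about, which are no part of the job. Of the things that look like the part that bears bracket_web, the smaller one is meant.

How it is judged:
On the way:
1. the pin stands in the bracket's bore, right down, and the fingers have let go of it (z of pin_mid in the frame of bracket_bore between 0.007 and 0.0145 m and horizontal distance between pin_mid and bracket_bore below 0.004 m and angle between pin_mid's own z axis and vertical below 0.15 rad and contact force between the fingers and pin below 0.1 N), for 0.2 s.
At the end, for the whole second after the job is handed in: Pin in the bore within 3.5 mm of full depth, untouched. Bracket on the jig plate (height within 2.5 mm, tilt and turn under 0.04 rad), within 2.5 mm of home, pressed on each fence with over 1 N, held by the fingers with over 2 N, and still (z of pin_mid in the frame of bracket_bore between 0.007 and 0.0145 m and horizontal distance between pin_mid and bracket_bore below 0.004 m and angle between pin_mid's own z axis and vertical below 0.15 rad and contact force between the arm and pin below 0.1 N and contact force between bracket and fence_long above 1 N and contact force between bracket and fence_short above 1 N and contact force between the fingers and bracket above 2 N and x of bracket_web in the frame of jig_corner between -0.0275 and -0.0225 m and y of bracket_web in the frame of jig_corner between 0.0275 and 0.0325 m and z of bracket_web in the frame of jig_corner between 0.0355 and 0.0405 m and angle between the x axis of bracket_web and the x axis of jig, either way round below 0.04 rad and angle between bracket_web's own z axis and vertical below 0.04 rad and linear speed of bracket below 0.01 m/s); the arm keeps its last pose, push and grip.
It fails at once if a bystander is pushed more than 30 mm from its place (distance of any of marker_black, tweezers, needle_pliers, tip_cleaner, solder_spool, flux_syringe, tray_nuts, driver_cross from where it was at the start of the episode above 0.03 m).
It also fails if it takes over 67 s, if anything falls off the work surface, if the arm or the gripper's body presses on something with over 40 N, if the wrist force passes 120 N, or if a joint passes its speed limit or range.

## Working session

There is one attempt and no reset: what is moved stays moved. The work goes in short steps, Python scripts to look and compute and a tool call to move; the robot and the scene stay as the last step left them, time stands still between calls to the robot, and variables do not carry over. Pictures are saved under pics/ and viewed, about 8 in all and at most 12, crops included, and the job is handed in when it is done.

Besides the shell and the picture viewer there is one more tool, called after "Request:" as name(argument=value, ...), one argument or row to a line, values as JSON. send_rows: Moves the arm, as the interface text tells. Its arguments: {"type":"object","properties":{"commands":{"type":"array","items":{"type":"object","properties":{"delta_pos":{"type":"array","items":{"type":"number"}},"yaw":{"type":"number"}}}},"grip":{"type":"number"},"force":{"type":"number"}},"required":["commands"]}

```bash
mkdir -p pics; cat > h.py <<'E'
import numpy as np, cv2
from station import manip
def ray(name,u,v,z):
    c=manip.get_calibration(name); M=np.array(c["world_to_cam"]); R=M[:3,:3]; t=M[:3,3]
    o=-R.T@t; d=R.T@np.array([(u-c["cx"])/c["fx"],(v-c["cy"])/c["fy"],1.])
    return o+d*(z-o[2])/d[2]
def proj(name,p):
    c=manip.get_calibration(name); M=np.array(c["world_to_cam"]); q=M[:3,:3]@np.array(p)+M[:3,3]
    return c["fx"]*q[0]/q[2]+c["cx"], c["fy"]*q[1]/q[2]+c["cy"]
E
python3 - <<'E'
from h import *
for n in("scene","top"):
    cv2.imwrite(f"pics/{n}0.png",manip.snapshot(n))
    c=manip.get_calibration(n); print(n,c["fx"],np.round(c["world_to_cam"],3).tolist())
print(manip.get_calibration("wrist")); print(manip.sense())
E
```

```text
scene 525.5268586677577 [[-0.591, -0.807, 0.006, 0.486], [-0.539, 0.389, -0.747, 0.257], [0.6, -0.444, -0.665, 1.042], [0.0, 0.0, 0.0, 1.0]]
top 490.92452563184764 [[0.017, -1.0, 0.002, 0.198], [-0.993, -0.017, -0.119, 0.52], [0.119, 0.0, -0.993, 1.333], [0.0, 0.0, 0.0, 1.0]]
{'fx': 421.9081317798887, 'fy': 421.9081317798887, 'cx': 318.37868484476706, 'cy': 241.99341534422948, 'mount': array([[-1.24550242e-04, -9.48769708e-01, -3.15968394e-01,
         8.09653734e-02],
       [ 9.99999992e-01, -1.17881939e-04, -4.02174009e-05,
        -6.14846900e-04],
       [ 9.10084661e-07, -3.15968396e-01,  9.48769715e-01,
        -1.42546755e-01],
       [ 0.00000000e+00,  0.00000000e+00,  0.00000000e+00,
         1.00000000e+00]])}
{'t': 0.1, 'q': array([-1.47148815e+00,  5.28361808e-01,  1.43376055e+00, -8.09513311e-06,
        1.18141272e+00, -1.78513843e-01]), 'qd': array([ 0.00069362, -0.00144931, -0.00179337,  0.00033537,  0.0001399 ,
       -0.0014894 ]), 'tau': array([-7.50742347e-04, -4.43304634e+01, -1.78586590e+01, -3.12412058e-04,
        3.87384891e-03, -4.30962572e-07]), 'tcp_pos': array([ 0.17136713, -0.60038337,  0.23044281]), 'tool_rot': array([ 9.90366690e-01,  1.38466156e-01,  3.47125910e-05, -9.70599856e-04]), 'force': array([ 0.84104338,  0.01888794, -0.13116075]), 'ft_torque': array([0.01679714, 0.00045532, 0.02264126]), 'finger_gap': 1.0013406962031266}
```

View pics/scene0.png

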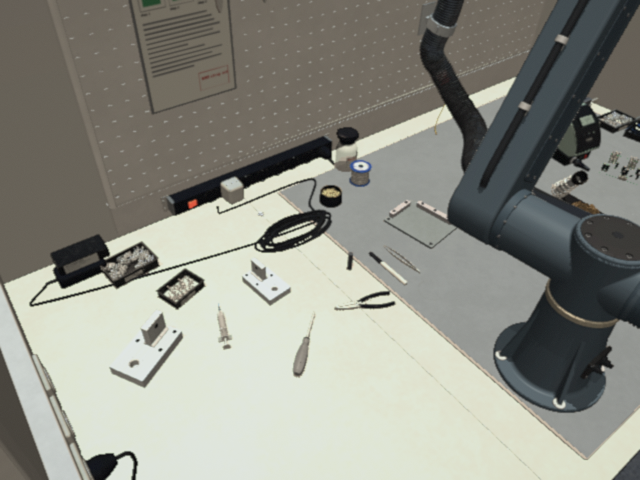

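View pics/top0.png

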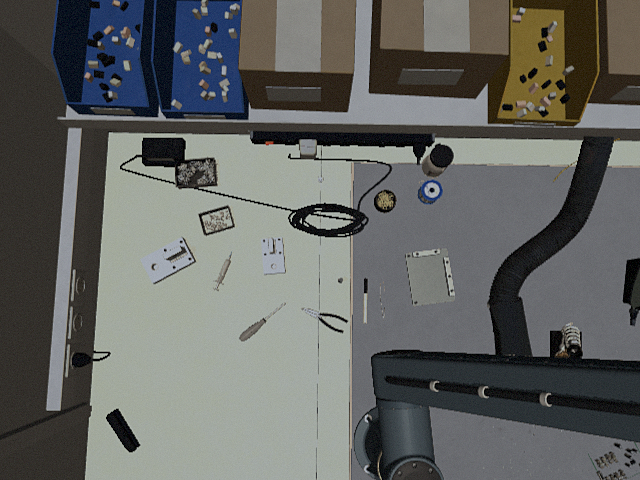

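Scene/top views: candidates for the bracket are the small one (top 272,255; scene 266,283) and the large one (top 168,260; scene 147,345), so I choose the smaller. The pin is at top (340,280), scene (350,260), and I see no pin look-alike. The jig is at top (430,276). Next is one close crop to check.

```bash
python3 - <<'E'
from h import *
t=cv2.imread("pics/top0.png"); s=cv2.imread("pics/scene0.png")
def cr(i,x,y,w,h,W,H): return cv2.resize(i[y:y+h,x:x+w],(W,H),interpolation=cv2.INTER_CUBIC)
a=np.hstack([cr(t,250,225,100,75,400,300),cr(t,380,240,100,75,400,300)])
b=np.hstack([cr(s,235,245,80,60,400,300),cr(s,320,230,80,60,400,300)])
cv2.imwrite("pics/crop1.png",np.vstack([a,b]))
for n,u,v,z in[("top",340,280,.05),("scene",350,253,.05),("scene",350,268,.0),("top",272,255,.018),("scene",266,283,.018),("top",430,276,.01),("top",168,260,.02)]: print(n,u,v,ray(n,u,v,z).round(3))
E
```

```text
top 340 280 [0.436 0.146 0.05 ]
scene 350 253 [0.44  0.143 0.05 ]
scene 350 268 [ 0.439  0.14  -0.   ]
top 272 255 [0.505 0.336 0.018]
scene 266 283 [0.5   0.336 0.018]
top 430 276 [ 0.454 -0.108  0.01 ]
top 168 260 [0.486 0.626 0.02 ]
```

View pics/crop1.png

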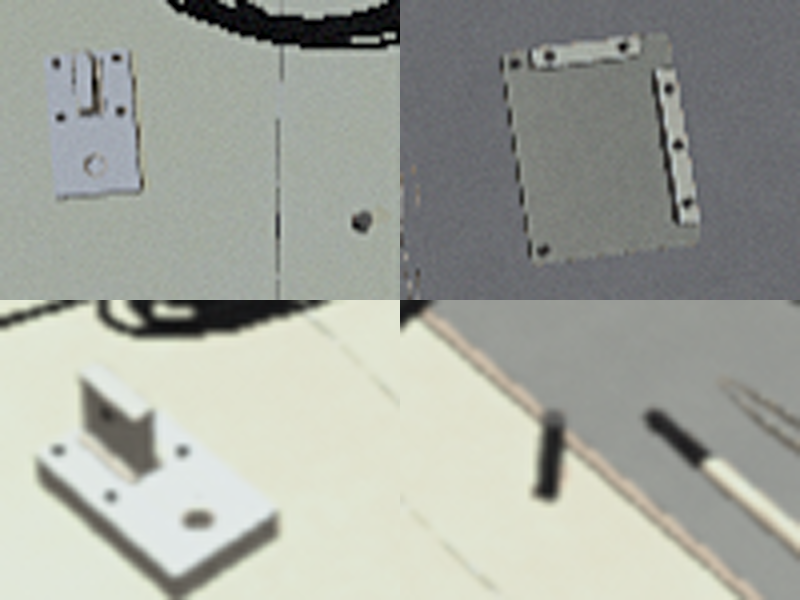

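The crop confirms the smaller bracket with its bore end towards the robot, and the pin upright as a dark cylinder. It also shows the jig turned about +0.16 rad with its fences at far and right. I'm moving over the jig for a wrist look.

Request:
send_rows(
  commands=[
    {"delta_pos": [3.3,4.9,0.3],"yaw": -0.012},
    {"delta_pos": [3.3,4.9,0.3],"yaw": -0.012},
    {"delta_pos": [3.3,4.9,0.3],"yaw": -0.012},
    {"delta_pos": [3.3,4.9,0.3],"yaw": -0.012},
    {"delta_pos": [3.3,4.9,0.3],"yaw": -0.012},
    {"delta_pos": [3.3,4.9,0.3],"yaw": -0.012},
    {"delta_pos": [3.3,4.9,0.3],"yaw": -0.012},
    {"delta_pos": [3.3,4.9,0.3],"yaw": -0.012},
    {"delta_pos": [3.3,4.9,0],"yaw": -0.012},
    {"delta_pos": [3.3,4.9,0],"yaw": -0.012},
  ],
)

```text
t: 1.35
tcp_pos: [0.5059, -0.0977, 0.2519]
tool_rot: [0.997, 0.072, 0.0, -0.001]
force: [0.6, -0.5, 0.2]
finger_gap: 1.001
```

Request:
send_rows(
  commands=[
    {"delta_pos": [0,0,0],"yaw": 0},
    {"delta_pos": [0,0,0],"yaw": 0},
  ],
)

```text
t: 1.6
tcp_pos: [0.5067, -0.0939, 0.2512]
tool_rot: [0.997, 0.075, -0.0, -0.002]
force: [-0.3, -0.5, 0.1]
finger_gap: 1.001
```

```bash
cat >> h.py <<'E'
from scipy.spatial.transform import Rotation as Ro
def wcap(f):
    s=manip.sense(); im=manip.snapshot("wrist"); cv2.imwrite(f"pics/{f}.png",im)
    T=np.eye(4); T[:3,:3]=Ro.from_quat(s["tool_rot"]).as_matrix(); T[:3,3]=s["tcp_pos"]
    c=manip.get_calibration("wrist"); np.save(f"pics/{f}.npy",T@np.array(c["mount"])); return s,im
def wray(f,u,v,z):
    c=manip.get_calibration("wrist"); M=np.load(f"pics/{f}.npy")
    d=M[:3,:3]@np.array([(u-c["cx"])/c["fx"],(v-c["cy"])/c["fy"],1.]); o=M[:3,3]
    return o+d*(z-o[2])/d[2]
def yaw(s): return (2*np.arctan2(s["tool_rot"][1],s["tool_rot"][0])+np.pi/2)%np.pi-np.pi/2
E
python3 - <<'E'
from h import *
s,im=wcap("w1"); print(s["tcp_pos"],yaw(s),s["q"].round(2))
E
```

```text
[ 0.50672919 -0.09385168  0.2512426 ] 0.15108586312157235 [-0.4   0.36  1.68  0.    1.11  1.02]
```

View pics/w1.png

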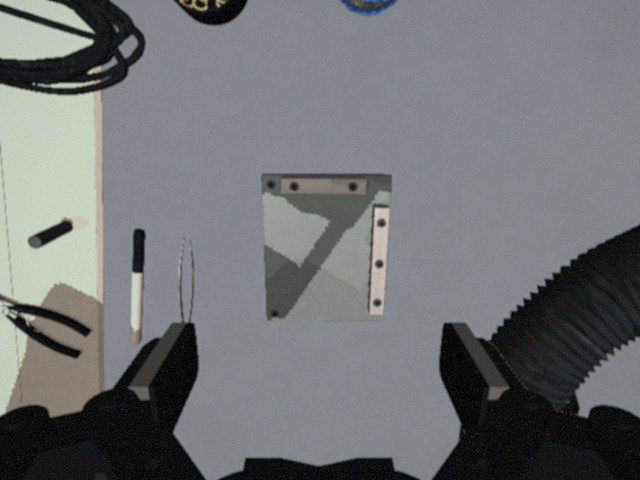

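Wrist view: the jig plate spans (262..392, 174..320). The short fence top is (279..366, 178..194) and the long fence top (372..389, 206..315).

```bash
python3 - <<'E'
from h import *
im=cv2.imread("pics/w1.png"); 
for p in [(325,186),(360,186),(380,240),(380,290),(320,186),(300,220),(340,280),(250,250)]: print(p,im[p[1],p[0]])
# gradient edges along rows/cols: 
g=cv2.cvtColor(im,cv2.COLOR_BGR2GRAY).astype(int)
print("row240",g[240,364:396]); print("row290",g[290,364:396]); print("col310",g[170:202,310]);print("col335",g[170:202,335]);print("col380",g[200:212,378],g[310:324,378]); print("row186",g[186,258:284],g[186,360:396])
E
```

```text
(325, 186) [120 122 130]
(360, 186) [117 123 130]
(380, 240) [179 184 198]
(380, 290) [177 184 194]
(320, 186) [117 122 130]
(300, 220) [152 157 151]
(340, 280) [131 133 129]
(250, 250) [140 132 130]
row240 [151 141 138 137 140 137 121  85 101 159 187 191 193 190 191 189 188 189
 189 195 198 193 193 169 138 134 133 136 139 138 137 138]
row290 [138 134 137 132 108  81 115 171 185 187 185 183 181 181 185 187 186 188
 188 185 166 138 136 135 136 134 138 137 136 134 136 134]
col310 [136 142 131 108  72  66  64  71  96 117 127 130 126 127 131 129 125 126
 124 126 123 123 121 109  96  91  91  94  87  89  88  92]
col335 [138 135 129 108  72  58  65  69  83 102 112 110 112 113 123 123 125 124
 127 125 125 122 119 114  99  90  90  87  92  91  89  88]
col380 [153 153 146 125  84  62  70 118 171 200 205 201] [184 180 183 178 160 141 135 131 134 128 132 131 134 136]
row186 [138 136 135 126  98  93  94  91  86  69  56  40  31  41  45  51  66  84
  90  94  93  90  98 114 125 127] [124 124 126 127 122 112  90  79  79  87  87  91  91  91  89  90  91  87
  91  91  89  88  90  91  91  88  91  89  92  88  89 105 125 138 138 139]
```

```bash
python3 - <<'E'
from h import *
f="w1"; P=lambda u,v,z=.024: wray(f,u,v,z)[:2]
a,b=P(372.5,240),P(370.5,290); a2,b2=P(387.5,240),P(384.7,290); c,d=P(310,193.5),P(335,194); c2,d2=P(310,178.2),P(335,178.6)
ang=np.arctan2(*(a-b)[::-1]); ang2=np.arctan2(*(c-d)[::-1])-np.pi/2; print(ang,ang2)
# plate corners at z .01: left edge col at two rows, bottom edge row
g=cv2.cvtColor(cv2.imread("pics/w1.png"),cv2.COLOR_BGR2GRAY).astype(int)
print(g[200,256:272],g[300,256:276],g[312:328,290],g[312:328,350])
for y in (.16,ang):
    X=np.array([np.cos(y),np.sin(y)]);Y=np.array([-X[1],X[0]])
    print(y,"thick",(a-a2)@Y,(c2-c)@X, "corner", X*np.mean([c@X,d@X])+Y*np.mean([a@Y,b@Y]))
# top cam cross-check of the fences (crop1 coords /4 + offset)
T=lambda u,v,z=.024: ray("top",380+(u-400)/4,240+v/4,z)[:2].round(4)
print("top",T(655,72),T(678,222),T(535,67),T(640,60))
E
```

```text
0.15350399736798906 0.13141660667046584
[136 140 132 132 132 134 142 151 159 159 162 159 160 159 154 158] [135 136 135 136 136 137 140 139 135 126  92  77  79  78  76  76  74  75
  72  76] [128 133 135 133 132 134 132 134 133 137 136 138 134 137 140 135] [132 132 135 135 133 133 130 131 126 130 133 138 136 140 141 139]
0.16 thick 0.013819807520696743 0.013660395736156548 corner [ 0.51725419 -0.1407082 ]
0.15350399736798906 thick 0.01382022114787282 0.013661467144730485 corner [ 0.51702946 -0.14119604]
top [ 0.5037 -0.1433] [ 0.3997 -0.1578] [ 0.5058 -0.0597] [ 0.5119 -0.133 ]
```

Request:
send_rows(
  commands=[
    {"delta_pos": [0,5.2,0],"yaw": -0.015},
    {"delta_pos": [0,5.2,0],"yaw": -0.015},
    {"delta_pos": [0,5.2,0],"yaw": -0.015},
    {"delta_pos": [0,5.2,0],"yaw": -0.015},
    {"delta_pos": [0,5.2,0],"yaw": -0.015},
    {"delta_pos": [0,5.2,0],"yaw": -0.015},
    {"delta_pos": [0,0,0],"yaw": 0},
    {"delta_pos": [0,0,0],"yaw": 0},
    {"delta_pos": [0,0,0],"yaw": 0},
  ],
)

```text
t: 2.78
tcp_pos: [0.5068, 0.2088, 0.2506]
tool_rot: [1.0, 0.014, -0.001, -0.0]
force: [-0.4, -0.1, 0.6]
finger_gap: 0.999
```

```bash
python3 - <<'E'
from h import *
s,im=wcap("w2"); print(s["tcp_pos"],yaw(s),s["q"].round(2))
E
```

```text
[0.50684191 0.20883803 0.25063106] 0.028031431938655427 [0.19 0.4  1.6  0.   1.14 1.73]
```

View pics/w2.png

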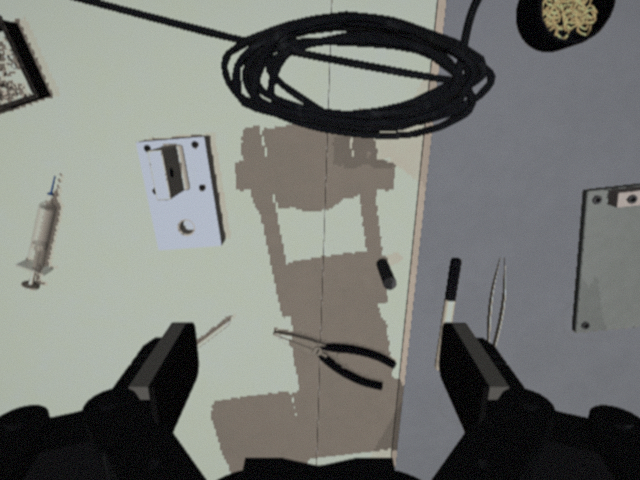

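Wrist view: the bracket foot spans (138..222, 136..249) with its web at (170,170) and bore at (187,227). The pin has its base at about (384,263) and top at about (390,282). Nothing else is near the bracket, and the pliers are at (335,355).

```bash
python3 - <<'E'
from h import *
im=cv2.imread("pics/w2.png"); f="w2"
g=cv2.cvtColor(im,cv2.COLOR_BGR2GRAY).astype(int)
m=((im[:,:,0].astype(int)-im[:,:,1])>6).astype(np.uint8); m[:,:110]=0;m[:,240:]=0;m[:120]=0;m[262:]=0
cs,_=cv2.findContours(m,0,2); c=max(cs,key=cv2.contourArea); h=cv2.convexHull(c)
ap=cv2.approxPolyDP(h,6,True)[:,0]; print("foot",ap.tolist()); 
for p in ap: print(wray(f,*p,.018)[:2].round(4))
r=cv2.minAreaRect(np.array([wray(f,*p,.018)[:2]*1000 for p in h[:,0]],np.float32)); print("rect mm",r)
# bore: dark pixels near
sub=g[212:242,172:202]; print(sub[8:24,6:26])
d=(g<90).astype(np.uint8); d[:250]=0;d[300:]=0;d[:,:370]=0;d[:,402:]=0
cs,_=cv2.findContours(d,0,2); c=max(cs,key=cv2.contourArea); print("pin",cv2.boundingRect(c),cv2.minAreaRect(c)); 
print(g[255:295,374:402:2])
print(wray(f,384,263,0).round(4),wray(f,390,282,.05).round(4))
print("bore",wray(f,187,227,.018).round(4))
E
```

```text
foot [[203, 137], [221, 243], [159, 249], [137, 143]]
[0.5555 0.3107]
[0.4589 0.2995]
[0.4513 0.3582]
[0.5488 0.3683]
rect mm ((503.6823425292969, 334.22503662109375), (99.82122039794922, 60.29677200317383), 6.072644233703613)
[[184 180 174 158 153 148 159 173 175 175 177 174 176 181 181 186 184 181
  186 185]
 [182 175 159 139 119 133 158 177 183 182 182 175 177 176 179 183 185 185
  185 183]
 [173 160 136 103  90 125 167 185 181 185 185 183 179 177 179 182 184 187
  185 184]
 [162 143 114  76  73 125 170 184 183 185 181 184 184 179 175 182 181 182
  187 183]
 [146 126  94  62  68 118 162 182 185 183 184 182 186 186 177 178 180 186
  184 183]
 [147 121  82  56  60 100 139 165 179 183 184 186 186 185 182 180 179 181
  189 184]
 [151 113  79  53  56  71 106 145 174 186 185 184 183 186 179 179 175 182
  183 183]
 [154 115  77  57  58  62  86 127 168 185 184 188 185 185 184 181 177 182
  184 186]
 [152 125  83  58  53  59  71 106 145 166 173 179 180 181 175 172 176 181
  182 186]
 [147 124 100  75  59  61  63  78 108 126 147 147 150 150 155 159 170 180
  182 185]
 [155 135 118 100  73  
[... 2342 characters left out ...]
53  39  45  49  72  80 133 180 181]
 [114 119 114 114 104  54  44  47  51  73  84 147 181 184]
 [118 112 116 115 109  69  41  36  49  76  95 163 182 183]
 [116 118 119 116 114  94  53  46  49  79 123 176 181 182]
 [118 117 115 115 116 107  80  72  63 106 158 184 183 180]
 [113 114 115 115 115 116 118 120 113 146 176 183 184 183]
 [115 112 113 121 114 115 133 160 155 173 181 184 180 179]
 [114 114 112 115 116 114 140 179 177 181 182 180 181 179]
 [116 112 115 115 117 116 141 185 182 185 180 185 181 180]
 [117 111 116 114 113 112 141 182 182 183 180 178 181 183]
 [115 114 114 115 114 119 137 181 181 180 181 180 184 182]]
[0.4362 0.1419 0.    ] [0.4376 0.1441 0.05  ]
bore [0.4737 0.3303 0.018 ]
```

Request:
send_rows(
  commands=[
    {"delta_pos": [-1.75,-1.65,-3],"yaw": 0.02},
    {"delta_pos": [-1.75,-1.65,-3],"yaw": 0.02},
    {"delta_pos": [-1.75,-1.65,-3],"yaw": 0.02},
    {"delta_pos": [-1.75,-1.65,-3],"yaw": 0.02},
    {"delta_pos": [0,0,-2],"yaw": 0},
    {"delta_pos": [0,0,0],"yaw": 0},
    {"delta_pos": [0,0,0],"yaw": 0},
  ],
  grip=0,
  force=40,
)

```text
t: 3.7
tcp_pos: [0.4382, 0.1333, 0.11]
tool_rot: [0.999, 0.049, 0.003, -0.0]
force: [-0.4, -1.4, 0.5]
finger_gap: 0.499
```

```bash
python3 - <<'E'
from h import *
s,im=wcap("w3"); print(s["tcp_pos"],yaw(s),s["q"].round(2),s["finger_gap"])
E
```

```text
[0.43817449 0.1332868  0.11000094] 0.09715306899282505 [0.05 0.52 1.96 0.   0.66 1.52] 0.49934140606218685
```

View pics/w3.png

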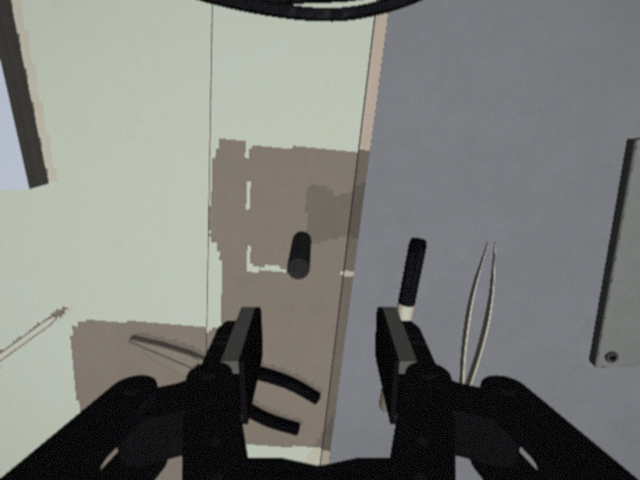

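The pin top is at about (298,268) and its base at about (301,238). The marker sits to the right at (413,275), clear of the half-open fingers.

```bash
python3 - <<'E'
from h import *
g=cv2.cvtColor(cv2.imread("pics/w3.png"),cv2.COLOR_BGR2GRAY).astype(int)
print(g[250:284:2,282:318:2])
a=wray("w3",298.5,268,.05); b=wray("w3",301,237,0); t=manip.sense()["tcp_pos"]; print(a,b,(a-t)*100)
E
```

```text
[[122 122 118 123  74  15  21  25  21  30  23  29  27  18  72 123 119 120]
 [121 121 121 116  60  18  25  12  19  26  24  22  28  19  76 122 123 120]
 [124 121 123 110  35  18  28  25  24  24  25  26  25  22  76 125 122 120]
 [126 121 122 110  30  27  29  19  29  20  24  28  23  19  77 127 118 123]
 [125 123 121  85  26  24  27  33  31  37  32  19  20  26  83 119 123 119]
 [123 124 118  69  20  36  42  43  42  41  39  35  29  22  91 121 119 123]
 [121 124 116  59  36  44  44  40  46  42  36  42  37  34  95 120 118 120]
 [118 125 108  48  43  41  35  44  43  48  46  45  44  40  98 122 120 121]
 [120 124 108  42  42  40  44  40  42  43  41  42  41  46 102 118 122 118]
 [133 135 112  46  43  47  40  44  44  45  43  43  45  48 108 122 121 121]
 [180 190 135  52  45  47  35  49  47  40  39  45  47  55 112 120 118 120]
 [144 165 129  63  45  41  43  51  55  45  45  43  44  80 116 121 120 121]
 [124 123 123 100  55  43  49  46  46  44  43  40  49 106 120 119 120 121]
 [125 123 124 123  99  57  48  50  50  48  42  61 100 120 122 122 121 121]
 [121 119 122 124 119 108  87  68  68  68  83 109 121 121 122 122 121 120]
 [125 122 123 121 120 121 119 115 117 116 119 121 123 123 122 120 123 120]
 [118 120 122 121 122 119 120 123 120 120 125 119 121 120 121 117 120 122]]
[0.43672936 0.14407413 0.05      ] [0.43777844 0.14483929 0.        ] [-0.16302313  1.07124296 -6.0143069 ]
```

Request:
send_rows(
  commands=[
    {"delta_pos": [-0.15,1.05,0],"yaw": 0},
    {"delta_pos": [0,0,0],"yaw": 0},
    {"delta_pos": [0,0,0],"yaw": 0},
    {"delta_pos": [0,0,0],"yaw": 0},
  ],
)

```text
t: 4.25
tcp_pos: [0.4385, 0.1454, 0.1121]
tool_rot: [0.999, 0.049, 0.006, -0.0]
force: [-0.6, -0.1, -0.6]
finger_gap: 0.499
```

Request:
send_rows(
  commands=[
    {"delta_pos": [-0.15,-0.1,-3],"yaw": 0},
    {"delta_pos": [0,0,-2.5],"yaw": 0},
    {"delta_pos": [0,0,-1.5],"yaw": 0},
    {"delta_pos": [0,0,0],"yaw": 0},
    {"delta_pos": [0,0,0],"yaw": 0},
    {"delta_pos": [0,0,0],"yaw": 0},
  ],
)

```text
t: 5.0
tcp_pos: [0.4391, 0.1446, 0.0419]
tool_rot: [0.999, 0.05, 0.008, -0.0]
force: [0.2, -0.0, 0.7]
finger_gap: 0.501
```

Request:
send_rows(
  commands=[
    {"delta_pos": [-0.2,-0.05,-0.8],"yaw": 0},
    {"delta_pos": [0,0,-0.8],"yaw": 0},
    {"delta_pos": [0,0,0],"yaw": 0},
    {"delta_pos": [0,0,0],"yaw": 0},
  ],
)

```text
t: 5.5
tcp_pos: [0.4375, 0.1441, 0.0257]
tool_rot: [0.999, 0.05, 0.009, -0.0]
force: [0.0, -0.4, 0.9]
finger_gap: 0.502
```

Request:
send_rows(
  commands=[
    {"delta_pos": [0,0,0],"yaw": 0},
    {"delta_pos": [0,0,0],"yaw": 0},
    {"delta_pos": [0,0,0],"yaw": 0},
    {"delta_pos": [0,0,0],"yaw": 0},
    {"delta_pos": [0,0,0],"yaw": 0},
    {"delta_pos": [0,0,0],"yaw": 0},
  ],
  grip=1,
  force=30,
)

```text
t: 6.25
tcp_pos: [0.4378, 0.1441, 0.0259]
tool_rot: [0.999, 0.05, 0.01, -0.0]
force: [1.0, -0.1, -0.2]
finger_gap: 0.124
```

Request:
send_rows(
  commands=[
    {"delta_pos": [0,0,2],"yaw": 0},
    {"delta_pos": [0,0,3],"yaw": 0},
    {"delta_pos": [0.5,2.5,1],"yaw": 0},
    {"delta_pos": [0.8,4,0],"yaw": 0},
    {"delta_pos": [0.8,4,0],"yaw": 0},
    {"delta_pos": [0.8,4,0],"yaw": 0},
    {"delta_pos": [0.4,2,0],"yaw": 0},
    {"delta_pos": [0,0,0],"yaw": 0},
    {"delta_pos": [0,0,0],"yaw": 0},
  ],
)

```text
t: 7.38
tcp_pos: [0.4695, 0.3129, 0.0874]
tool_rot: [0.999, 0.049, 0.008, -0.0]
force: [0.0, 0.4, 0.4]
finger_gap: 0.126
```

```bash
python3 - <<'E'
from h import *
s,im=wcap("w4"); print(s["tcp_pos"],yaw(s),s["tool_rot"],s["finger_gap"])
E
```

```text
[0.4695454  0.31291524 0.08738392] 0.09739830673568273 [ 9.98779737e-01  4.86782156e-02  8.32978719e-03 -2.87561760e-04] 0.12633399496108863
```

View pics/w4.png

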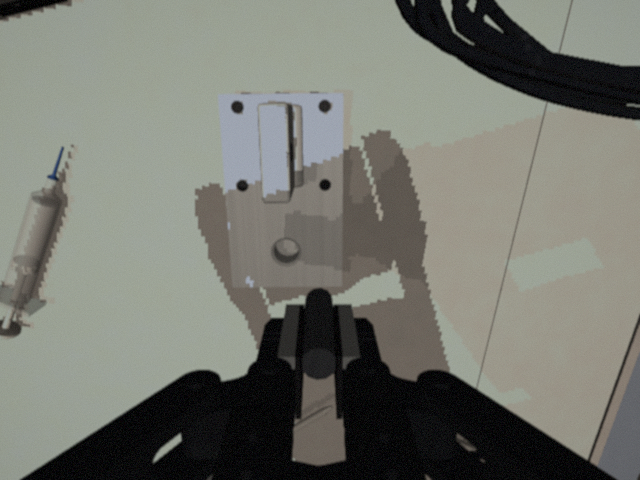

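The pin is held upright: its bottom end is near (319,290) and its top near (319,362). The bore mouth is at about (287,249).

```bash
python3 - <<'E'
from h import *
g=cv2.cvtColor(cv2.imread("pics/w4.png"),cv2.COLOR_BGR2GRAY).astype(int)
print(g[232:268:2,268:308:2]); print(g[284:304:2,300:340:2]); print(g[344:380:2,300:338:2])
b=wray("w4",286.5,249,.018); print(b, wray("w4",319,362,.1115), wray("w4",319,298,.0615), "near rim", wray("w4",319,290,.0615))
E
```

```text
[[123 122 120 119 124 119 120 124 107 106 104 105 106 101 105 106 107 103
  104 106]
 [121 123 120 122 124 120 123 121 110 105 102 106 105 108 108 103 105 105
  107 104]
 [123 122 123 125 125 122 121 123 109 100 103 103 107 102 104 106 107 105
  105 105]
 [121 121 122 120 123 117 105 102  91  90  85  89  99 104 103 106 105 102
  103 102]
 [121 122 121 123 114  89  90  99 109 115 111 105  87  93 102 104 103 107
  104 107]
 [126 121 121 109  89  99 101 104 116 119 121 122 123 102  91 104 106 105
  104 106]
 [121 124 113  85  89 104 108 107 121 119 123 125 127 121  94  90 100 103
  103 101]
 [124 116  98  78  83 103 103 107 120 120 123 122 123 117 103  90 100 103
  103 107]
 [123 114  93  63  69 100 102 107 109 112 120 124 125 118 109  93  88 103
  105 101]
 [126 114  84  61  53  86 108 108 104 109 126 123 126 127 117  86  84 103
  104 105]
 [122 115  87  63  47  61  86 100 105 105 111 115 117 111  95  69  89 102
  104 100]
 [125 116  92  73  50  55  63  78  91  99 102  94  92  71  57  72  89 103
  103 107]
 [121 119 100  87  56  56  54  54  59  64  67  63  61  52  53  79  92 101
  104 
[... 2189 characters left out ...]
1  32  32  30  21  32  30  38  33  34  33  27  32  38  32
    5]
 [  9  12  33  31  34  29  28  38  34  39  30  36  38  29  29  34  33  30
    4]
 [ 13  11  30  35  30  31  33  31  37  31  37  35  35  37  36  32  37  23
    7]
 [  4  19  46  34  32  33  34  38  32  37  37  36  34  34  33  29  34  26
    9]
 [  5  23  83  66  31  26  32  32  36  35  32  38  37  31  37  48  74  50
    9]
 [ 14  25  93  93  60  43  26  35  37  31  35  30  28  37  61  91 101  53
   12]
 [ 15  30  93 102  98  89  74  60  44  42  52  56  66  77  98 102 100  60
   15]]
[0.47527184 0.33110246 0.018     ] [0.46918281 0.31328758 0.1115    ] [0.46873461 0.31314944 0.0615    ] near rim [0.47254503 0.31352297 0.0615    ]
```

Request:
send_rows(
  commands=[
    {"delta_pos": [0.6,1.75,-1],"yaw": 0},
    {"delta_pos": [0,0,-1],"yaw": 0},
    {"delta_pos": [0,0,0],"yaw": 0},
    {"delta_pos": [0,0,0],"yaw": 0},
    {"delta_pos": [0,0,0],"yaw": 0},
  ],
)

```text
t: 8.05
tcp_pos: [0.4756, 0.329, 0.0652]
tool_rot: [0.999, 0.047, 0.007, 0.0]
force: [-0.2, 0.4, -0.7]
finger_gap: 0.126
```

```bash
python3 - <<'E'
from h import *
s,im=wcap("w5"); print(s["tcp_pos"],yaw(s),s["tool_rot"].round(4))
cv2.imwrite("pics/w5c.png",cv2.resize(im[200:400,220:420],(600,600),interpolation=cv2.INTER_CUBIC))
E
```

```text
[0.47556616 0.32896854 0.06516927] 0.093852524542539 [9.989e-01 4.690e-02 7.000e-03 3.000e-04]
```

View pics/w5c.png

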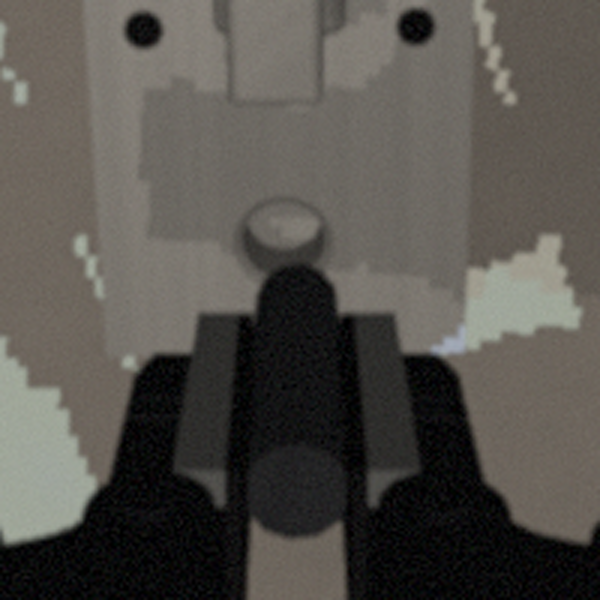

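The bore mouth is centred at about (314.7,278.7) full-frame. The pin's far bottom rim is at about (319,287.7), and its top face is centred near (318.7,363).

```bash
python3 - <<'E'
from h import *
b=wray("w5",314.7,278.7,.018); r=wray("w5",319,287.7,.0393); t=wray("w5",318.7,363,.0893)
X=np.array([np.cos(.1),np.sin(.1),0]); print(b,r-X*.006,t)
E
```

```text
[0.47480867 0.33123093 0.018     ] [0.47362849 0.32903768 0.0393    ] [0.47488925 0.32943433 0.0893    ]
```

Request:
send_rows(
  commands=[
    {"delta_pos": [0.08,0.2,-0.8],"yaw": 0},
    {"delta_pos": [0,0,-0.8],"yaw": 0},
    {"delta_pos": [0,0,0],"yaw": 0},
    {"delta_pos": [0,0,0],"yaw": 0},
    {"delta_pos": [0,0,0],"yaw": 0},
  ],
)

```text
t: 8.72
tcp_pos: [0.4766, 0.3311, 0.0483]
tool_rot: [0.999, 0.047, 0.007, 0.0]
force: [0.1, -0.5, -0.8]
finger_gap: 0.125
```

Request:
send_rows(
  commands=[
    {"delta_pos": [-0.03,0,-0.4],"yaw": 0},
    {"delta_pos": [0,0,-0.4],"yaw": 0},
    {"delta_pos": [0,0,-0.3],"yaw": 0},
    {"delta_pos": [0,0,0],"yaw": 0},
    {"delta_pos": [0,0,0],"yaw": 0},
  ],
)

```text
t: 9.35
tcp_pos: [0.4758, 0.331, 0.0366]
tool_rot: [0.999, 0.047, 0.007, 0.0]
force: [-0.1, -0.2, -1.1]
finger_gap: 0.126
```

Request:
send_rows(
  commands=[
    {"delta_pos": [0,0,-0.3],"yaw": 0},
    {"delta_pos": [0,0,-0.25],"yaw": 0},
    {"delta_pos": [0,0,0],"yaw": 0},
    {"delta_pos": [0,0,0],"yaw": 0},
    {"delta_pos": [0,0,0],"yaw": 0},
  ],
)

```text
t: 9.98
tcp_pos: [0.4758, 0.331, 0.0308]
tool_rot: [0.999, 0.047, 0.007, 0.0]
force: [-0.2, -0.4, 0.0]
finger_gap: 0.127
```

Full depth is close (about 1 mm left), so I'll open part-way and let the pin drop.

Request:
send_rows(
  commands=[
    {"delta_pos": [0,0,0],"yaw": 0},
    {"delta_pos": [0,0,0],"yaw": 0},
    {"delta_pos": [0,0,0],"yaw": 0},
    {"delta_pos": [0,0,0],"yaw": 0},
  ],
  grip=0,
)

```text
t: 10.48
tcp_pos: [0.4767, 0.3313, 0.0313]
tool_rot: [0.999, 0.047, 0.008, -0.0]
force: [0.3, -0.3, -0.4]
finger_gap: 0.497
```

Request:
send_rows(
  commands=[
    {"delta_pos": [0,0,2],"yaw": 0},
    {"delta_pos": [0,0,4],"yaw": 0},
    {"delta_pos": [0,0,4],"yaw": 0},
    {"delta_pos": [0,0,0],"yaw": 0},
    {"delta_pos": [0,0,0],"yaw": 0},
    {"delta_pos": [0,0,0],"yaw": 0},
  ],
)

```text
t: 11.22
tcp_pos: [0.475, 0.3304, 0.1318]
tool_rot: [0.999, 0.047, 0.006, 0.001]
force: [-0.4, 0.2, 0.1]
finger_gap: 0.497
```

```bash
python3 - <<'E'
from h import *
s,im=wcap("w6"); print(s["tcp_pos"],yaw(s),s["tool_rot"].round(4))
E
```

```text
[0.47502032 0.33040548 0.13182008] 0.09359834532263478 [9.989e-01 4.680e-02 5.800e-03 8.000e-04]
```

View pics/w6.png

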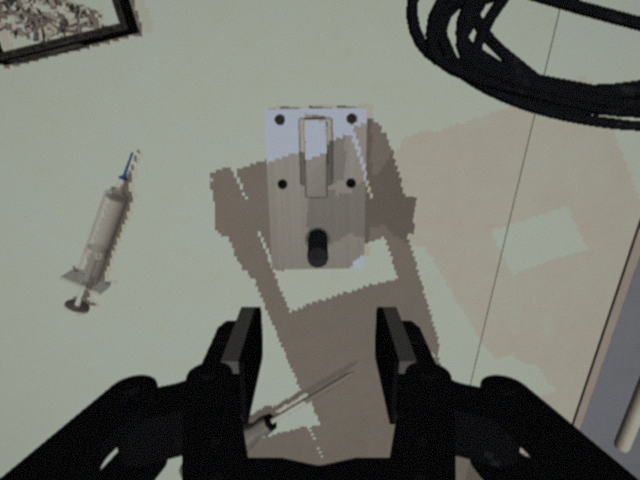

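The pin stands in the bore, with its top at (317,257). The web top spans about (304..331, 118) to (306..328, 197).

```bash
python3 - <<'E'
from h import *
g=cv2.cvtColor(cv2.imread("pics/w6.png"),cv2.COLOR_BGR2GRAY).astype(int); f="w6"
for r in (130,150,180,190): print(r,g[r,298:338])
print(g[110:126,310]); print(g[188:204,316])
P=lambda u,v,z: wray(f,u,v,z)[:2]
Q=[P(*p,.018) for p in [(265.5,110),(272,268),(369,108),(364.5,268)]]; print("foot",np.round(Q,4), [np.arctan2(*(a-b)[::-1]).round(3) for a,b in((Q[0],Q[1]),(Q[2],Q[3]))], np.mean(Q,0))
print("pin top",P(317.5,256,.054),"tcp",manip.sense()["tcp_pos"])
E
```

```text
130 [148 130 134 142 143 138 149 155 164 164 161 162 165 164 161 162 164 163
 161 162 162 161 162 164 159 161 152 141 132 131 143 145 133 121 129 150
 163 166 161 163]
150 [149 129 123 134 143 145 136 152 162 164 163 165 162 163 164 160 162 162
 163 162 165 161 164 162 165 164 163 164 135  92  81  86  81  78  75  95
 107 111 112 108]
180 [128 118  90  82  91  87  86  95 107 118 123 124 122 121 121 118 123 120
 121 118 121 119 120 120 122 118 118 108  94  85  93  85  83  83  83 100
 107 110 112 119]
190 [126 129 125 123 124 123 115  98 104 114 120 126 120 119 123 121 116 116
 116 115 117 118 115 114 117 117 115 108  95  92 103 110 109 109 109 107
 111 113 123 127]
[163 164 162 158 149 136 123 101  84 115 144 161 164 162 161 163]
[121 120 116 117 116 118 118 111 107  97  99 103 110 107 107 107]
foot [[0.5493 0.3686]
 [0.4513 0.3589]
 [0.556  0.3088]
 [0.4568 0.2988]] [np.float64(0.098), np.float64(0.101)] [0.50333557 0.33376911]
pin top [0.47508832 0.33132196] tcp [0.47475882 0.33027709 0.13159071]
```

Request:
send_rows(
  commands=[
    {"delta_pos": [2.5,0.3,0],"yaw": 0.006},
    {"delta_pos": [2.5,0.3,0],"yaw": 0},
    {"delta_pos": [0.2,0,0],"yaw": 0},
    {"delta_pos": [0,0,-2],"yaw": 0},
    {"delta_pos": [0,0,-2],"yaw": 0},
    {"delta_pos": [0,0,0],"yaw": 0},
    {"delta_pos": [0,0,0],"yaw": 0},
  ],
)

```text
t: 12.15
tcp_pos: [0.5202, 0.3343, 0.0845]
tool_rot: [0.999, 0.05, -0.003, 0.004]
force: [0.2, -0.2, 0.0]
finger_gap: 0.5
```

Request:
send_rows(
  commands=[
    {"delta_pos": [0.85,0.22,0],"yaw": 0},
    {"delta_pos": [0,0,-2],"yaw": 0},
    {"delta_pos": [0,0,-2],"yaw": 0},
    {"delta_pos": [0,0,-1.2],"yaw": 0},
    {"delta_pos": [0,0,0],"yaw": 0},
    {"delta_pos": [0,0,0],"yaw": 0},
    {"delta_pos": [0,0,0],"yaw": 0},
  ],
)

```text
t: 13.02
tcp_pos: [0.5303, 0.3372, 0.0311]
tool_rot: [0.999, 0.05, -0.001, 0.003]
force: [0.1, -0.1, 0.6]
finger_gap: 0.503
```

Request:
send_rows(
  commands=[
    {"delta_pos": [-0.1,-0.05,-0.4],"yaw": 0},
    {"delta_pos": [0,0,-0.5],"yaw": 0},
    {"delta_pos": [0,0,0],"yaw": 0},
    {"delta_pos": [0,0,0],"yaw": 0},
  ],
)

```text
t: 13.52
tcp_pos: [0.5298, 0.337, 0.0226]
tool_rot: [0.999, 0.05, -0.0, 0.003]
force: [0.6, -0.0, 0.2]
finger_gap: 0.5
```

Request:
send_rows(
  commands=[
    {"delta_pos": [0,0,0],"yaw": 0},
    {"delta_pos": [0,0,0],"yaw": 0},
    {"delta_pos": [0,0,0],"yaw": 0},
    {"delta_pos": [0,0,0],"yaw": 0},
    {"delta_pos": [0,0,0],"yaw": 0},
    {"delta_pos": [0,0,0],"yaw": 0},
  ],
  grip=1,
  force=80,
)

```text
t: 14.28
tcp_pos: [0.53, 0.337, 0.0229]
tool_rot: [0.999, 0.05, 0.0, 0.003]
force: [-0.3, -0.2, 0.1]
finger_gap: 0.131
```

Request:
send_rows(
  commands=[
    {"delta_pos": [0,0,0.8],"yaw": 0},
    {"delta_pos": [0,0,1.5],"yaw": 0},
    {"delta_pos": [0,0,2],"yaw": 0},
    {"delta_pos": [0,0,1.5],"yaw": 0},
    {"delta_pos": [0,0,0.5],"yaw": 0},
    {"delta_pos": [0,-0.8,0],"yaw": 0},
    {"delta_pos": [-0.2,-1.6,0],"yaw": 0.004},
    {"delta_pos": [-0.3,-2.5,0],"yaw": 0.004},
    {"delta_pos": [-0.3,-2.5,0],"yaw": 0.004},
    {"delta_pos": [-0.3,-2.5,0],"yaw": 0.004},
  ],
)

```text
t: 15.52
tcp_pos: [0.5149, 0.232, 0.0867]
tool_rot: [0.998, 0.06, -0.003, 0.004]
force: [0.5, -0.6, -2.7]
finger_gap: 0.13
```

Request:
send_rows(
  commands=[
    {"delta_pos": [-0.3,-2.5,0],"yaw": 0.004},
    {"delta_pos": [-0.3,-2.5,0],"yaw": 0.004},
    {"delta_pos": [-0.3,-2.5,0],"yaw": 0.004},
    {"delta_pos": [-0.3,-2.5,0],"yaw": 0.004},
    {"delta_pos": [-0.3,-2.5,0],"yaw": 0.004},
    {"delta_pos": [-0.3,-2.5,0],"yaw": 0.004},
    {"delta_pos": [-0.3,-2.5,0],"yaw": 0.004},
    {"delta_pos": [-0.3,-2.0,0],"yaw": 0.004},
    {"delta_pos": [0,-1.0,0],"yaw": 0},
    {"delta_pos": [0,0,0],"yaw": 0},
  ],
)

```text
t: 16.77
tcp_pos: [0.4811, 0.0099, 0.0826]
tool_rot: [0.997, 0.072, -0.011, 0.004]
force: [-0.1, -0.9, -3.9]
finger_gap: 0.126
```

Request:
send_rows(
  commands=[
    {"delta_pos": [0,-1.2,0],"yaw": 0},
    {"delta_pos": [0,-2.2,0],"yaw": 0.003},
    {"delta_pos": [-0.1,-2.2,0],"yaw": 0.003},
    {"delta_pos": [-0.1,-2.2,0],"yaw": 0.0},
    {"delta_pos": [-0.1,-1.6,0],"yaw": 0.0},
    {"delta_pos": [0,-0.8,0],"yaw": 0},
    {"delta_pos": [0,0,0],"yaw": 0},
    {"delta_pos": [0,0,0],"yaw": 0},
  ],
)

```text
t: 17.77
tcp_pos: [0.4783, -0.0938, 0.0824]
tool_rot: [0.997, 0.078, -0.01, 0.004]
force: [0.4, -0.5, -3.2]
finger_gap: 0.13
```

```bash
python3 - <<'E'
from h import *
s,im=wcap("w7"); print(s["tcp_pos"],yaw(s),s["tool_rot"].round(4))
E
```

```text
[ 0.47825364 -0.09378664  0.08238404] 0.15690244335303527 [ 0.9969  0.0784 -0.0104  0.0042]
```

View pics/w7.png

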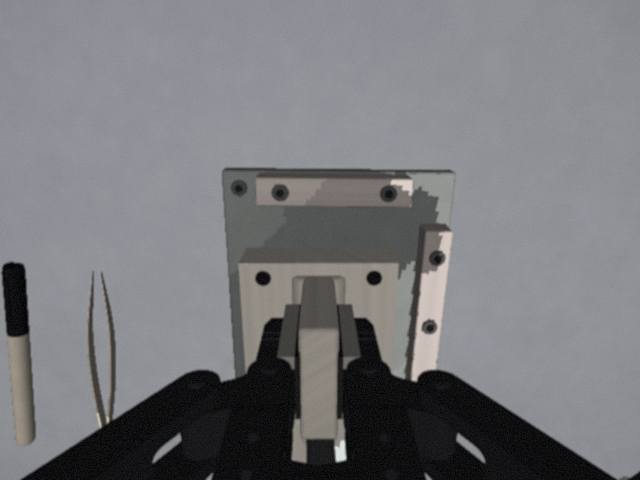

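The bracket is held square to the jig with the pin still in (dark, about (320,450)). Its front edge is at row 263 and its right edge at about col 398; the short fence inner edge is at row 206 and the long fence inner edge at about col 417.

```bash
python3 - <<'E'
from h import *
g=cv2.cvtColor(cv2.imread("pics/w7.png"),cv2.COLOR_BGR2GRAY).astype(int); f="w7"
print(g[198:214,270],g[198:214,350]); 
for r in (270,300,350): print(r,g[r,392:425])
print(g[254:270,260],g[254:270,370])
s=manip.sense(); z=s["tcp_pos"][2]-.0229
P=lambda u,v,h: wray(f,u,v,h)[:2]
a=.152; X=np.array([np.cos(a),np.sin(a)]);Y=np.array([-X[1],X[0]])
A=P(418,250,.024);B=P(413.5,350,.024);C=P(270,206,.024);D=P(400,206.5,.024)
print("ang",np.arctan2(*(A-B)[::-1]),np.arctan2(*(C-D)[::-1])-np.pi/2)
F=P(260,262.5,z+.018);G=P(370,262.5,z+.018);H=P(398,268,z+.018)
print("bracket ang",np.arctan2(*(F-G)[::-1])-np.pi/2)
t=s["tcp_pos"][:2]
print("fence rel tcp: short x",C@X-t@X,D@X-t@X,"long y",A@Y-t@Y,B@Y-t@Y); print("foot rel tcp",F@X-t@X,G@X-t@X,H@Y-t@Y)
E
```

```text
[133 134 136 130 132 133 123 109  94  93  98 102  97 100 101  97] [121 115 118 113 111 115 114 101  89  81  82  82  81  83  81  86]
270 [143 149 145 147 145 136 113  88  85 102 125 125 122 128 141 142 146 144
 144 145 131 104  87  70  57  57  54  56  56  70  98 108 111]
300 [145 143 147 147 146 146 144 147 145 147 148 145 145 144 145 143 146 145
 144 129  96  62  56  57  51  65 110 167 189 199 200 198 199]
350 [143 141 141 142 143 144 142 142 144 142 143 143 141 133 101  67  56  52
  52  54  71 118 170 195 198 197 198 197 194 196 190 193 192]
[ 81  85  84  83  85  76  82  77  91 118 135 141 141 142 140 139] [ 83  81  81  84  84  86  85  89  97 122 139 146 143 141 145 143]
ang 0.1941666785942932 0.15109937609851576
bracket ang 0.15405096898184478
fence rel tcp: short x 0.03124793812120874 0.031190936564052862 long y -0.05011670875050794 -0.05260901104440971
foot rel tcp 0.023655817981386162 0.023739974884992132 -0.029212865483011996
```

Request:
send_rows(
  commands=[
    {"delta_pos": [-0.1,-0.7,0],"yaw": 0},
    {"delta_pos": [-0.1,-0.6,0],"yaw": 0},
    {"delta_pos": [0,0,-1],"yaw": 0},
    {"delta_pos": [0,0,-1.5],"yaw": 0},
    {"delta_pos": [0,0,-1],"yaw": 0},
    {"delta_pos": [0,0,-0.5],"yaw": 0},
    {"delta_pos": [0,0,0],"yaw": 0},
    {"delta_pos": [0,0,0],"yaw": 0},
    {"delta_pos": [0,0,0],"yaw": 0},
  ],
)

```text
t: 18.95
tcp_pos: [0.4759, -0.1064, 0.0389]
tool_rot: [0.997, 0.079, -0.011, 0.004]
force: [0.1, 0.8, -3.9]
finger_gap: 0.129
```

Request:
send_rows(
  commands=[
    {"delta_pos": [0,0,-0.3],"yaw": 0},
    {"delta_pos": [0,0,-0.2],"yaw": 0},
    {"delta_pos": [0,0,-0.1],"yaw": 0},
    {"delta_pos": [0,0,0],"yaw": 0},
    {"delta_pos": [0,0,0],"yaw": 0},
  ],
)

```text
t: 19.58
tcp_pos: [0.4765, -0.1066, 0.0333]
tool_rot: [0.997, 0.079, -0.01, 0.004]
force: [0.3, 0.9, -3.5]
finger_gap: 0.125
```

Request:
send_rows(
  commands=[
    {"delta_pos": [0,0,-0.15],"yaw": 0},
    {"delta_pos": [0,0,-0.15],"yaw": 0},
    {"delta_pos": [0,0,-0.15],"yaw": 0},
  ],
)

```text
t: 19.95
tcp_pos: [0.4764, -0.1068, 0.0331]
tool_rot: [0.997, 0.079, -0.009, 0.005]
force: [-2.2, 1.0, 12.4]
finger_gap: 0.13
```

Request:
send_rows(
  commands=[
    {"delta_pos": [0,0,0.03],"yaw": 0},
    {"delta_pos": [0.03,-0.25,0],"yaw": 0},
    {"delta_pos": [0.03,-0.25,0],"yaw": 0},
    {"delta_pos": [0.03,-0.2,0],"yaw": 0},
    {"delta_pos": [0,0,0],"yaw": 0},
  ],
)

```text
t: 20.58
tcp_pos: [0.4776, -0.1144, 0.0333]
tool_rot: [0.997, 0.079, -0.009, 0.005]
force: [-0.7, -0.0, 0.8]
finger_gap: 0.131
```

Request:
send_rows(
  commands=[
    {"delta_pos": [0.3,0.045,0],"yaw": 0},
    {"delta_pos": [0.3,0.045,0],"yaw": 0},
    {"delta_pos": [0.2,0.03,0],"yaw": 0},
    {"delta_pos": [0,0,0],"yaw": 0},
  ],
)

```text
t: 21.08
tcp_pos: [0.4863, -0.1132, 0.0333]
tool_rot: [0.997, 0.079, -0.009, 0.005]
force: [0.2, -0.8, -1.8]
finger_gap: 0.127
```

Request:
send_rows(
  commands=[
    {"delta_pos": [0.015,-0.1,-0.03],"yaw": 0},
    {"delta_pos": [0.015,-0.1,0],"yaw": 0},
    {"delta_pos": [0.015,-0.1,0],"yaw": 0},
  ],
)

```text
t: 21.45
tcp_pos: [0.4865, -0.1154, 0.0332]
tool_rot: [0.997, 0.079, -0.009, 0.004]
force: [0.8, 3.8, -0.8]
finger_gap: 0.127
```

Request:
send_rows(
  commands=[
    {"delta_pos": [0.015,-0.1,0],"yaw": 0},
    {"delta_pos": [0.1,0.015,0],"yaw": 0},
    {"delta_pos": [0.1,0.015,0],"yaw": 0},
    {"delta_pos": [0.1,0.015,0],"yaw": 0},
  ],
)

```text
t: 21.95
tcp_pos: [0.4877, -0.1153, 0.0333]
tool_rot: [0.997, 0.078, -0.011, 0.003]
force: [-1.5, 1.5, 1.2]
finger_gap: 0.126
```

Request:
send_rows(
  commands=[
    {"delta_pos": [0.1,0.015,-0.02],"yaw": 0},
    {"delta_pos": [0.1,0.015,0],"yaw": 0},
    {"delta_pos": [0.1,0.015,0],"yaw": 0},
    {"delta_pos": [0.1,0.015,0],"yaw": 0},
  ],
)

```text
t: 22.45
tcp_pos: [0.4893, -0.1149, 0.0334]
tool_rot: [0.997, 0.079, -0.014, 0.003]
force: [-6.2, -1.1, 4.9]
finger_gap: 0.131
```

Request:
send_rows(
  commands=[
    {"delta_pos": [0.2,-0.15,-0.15],"yaw": 0},
  ],
)

```text
t: 22.58
tcp_pos: [0.4892, -0.1151, 0.0332]
tool_rot: [0.997, 0.079, -0.016, 0.001]
force: [-8.6, 8.5, 31.1]
finger_gap: 0.133
```

```bash
python3 - <<'E'
from h import *
for i in range(3):
    s=manip.sense(); manip.snapshot("top"); print(s["t"],s["tcp_pos"].round(4),s["tool_rot"].round(4),s["force"].round(1),s["ft_torque"].round(2))
E
```

```text
22.575 [ 0.4892 -0.1151  0.0332] [ 0.9968  0.0785 -0.016   0.0014] [-8.6  8.5 31.1] [ 1.37  1.07 -0.21]
22.625 [ 0.4893 -0.115   0.0333] [ 0.9968  0.0785 -0.016   0.0014] [-7.5  4.2 19. ] [ 0.82  0.91 -0.19]
22.675 [ 0.4893 -0.1151  0.0333] [ 0.9968  0.0786 -0.0158  0.0016] [-6.2  4.2 18.6] [ 0.77  0.89 -0.22]
```

Request:
send_rows(
  commands=[
    {"delta_pos": [0.45,-0.35,0.03],"yaw": 0},
    {"delta_pos": [0.45,-0.35,-0.05],"yaw": 0},
  ],
)

```text
t: 22.98
tcp_pos: [0.4896, -0.1156, 0.0338]
tool_rot: [0.997, 0.077, -0.024, -0.005]
force: [-9.2, 9.8, 18.4]
finger_gap: 0.133
```

```bash
python3 - <<'E'
from h import *
for i in range(6):
    s=manip.sense(); im=manip.snapshot("wrist"); i%5 or print(s["t"],s["tcp_pos"].round(4),s["tool_rot"].round(4),s["force"].round(1),s["ft_torque"].round(2))
wcap("w8")
E
```

```text
22.975 [ 0.4896 -0.1156  0.0338] [ 0.9967  0.077  -0.0242 -0.0049] [-9.2  9.8 18.4] [ 1.33  0.99 -0.33]
23.225 [ 0.4897 -0.1156  0.0338] [ 0.9967  0.0771 -0.024  -0.0046] [-7.6  8.2 14.7] [ 1.2   1.05 -0.41]
```

View pics/w8.png

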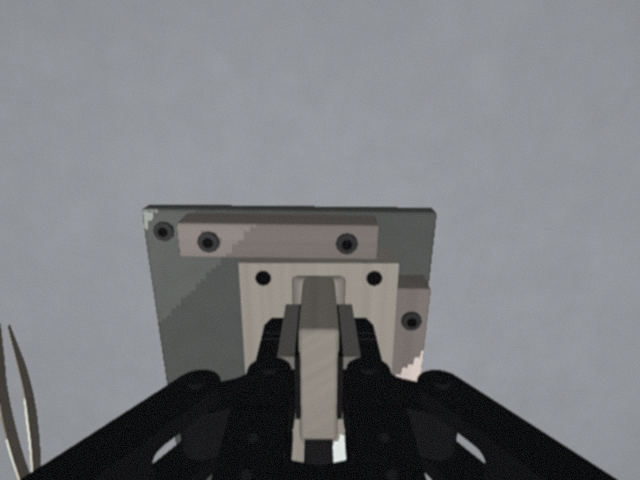

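The view shows the bracket up against both fences. But the tool has pitched about 0.05 rad since the grip, and the bracket has pitched with it, because it looks the same in the hand camera. I'll release it so it settles flat, then grip again.

Request:
send_rows(
  commands=[
    {"delta_pos": [-0.05,0.04,0.05],"yaw": 0},
    {"delta_pos": [0,0,0],"yaw": 0},
  ],
)

```text
t: 23.58
tcp_pos: [0.4895, -0.1151, 0.0341]
tool_rot: [0.997, 0.078, -0.023, -0.004]
force: [-2.6, 1.1, -0.1]
finger_gap: 0.131
```

Request:
send_rows(
  commands=[
    {"delta_pos": [0,0,0],"yaw": 0},
    {"delta_pos": [0,0,0],"yaw": 0},
    {"delta_pos": [0,0,0],"yaw": 0},
    {"delta_pos": [0,0,0],"yaw": 0},
  ],
  grip=0.4,
  force=40,
)

```text
t: 24.08
tcp_pos: [0.4931, -0.1172, 0.0341]
tool_rot: [0.997, 0.078, -0.02, -0.002]
force: [0.1, 0.3, -0.5]
finger_gap: 0.298
```

```bash
python3 - <<'E'
from h import *
s,im=wcap("w9"); print(s["tcp_pos"].round(4),s["tool_rot"].round(4),s["force"].round(1),s["finger_gap"])
cv2.imwrite("pics/w9c.png",np.hstack([im[190:390,130:450]]))
g=cv2.cvtColor(im,cv2.COLOR_BGR2GRAY)
for nm in("w8","w9"):
    k=cv2.imread(f"pics/{nm}.png",0)[266:292,240:400]
    n,l,st,ce=cv2.connectedComponentsWithStats((k<60).astype(np.uint8)); print(nm,[(c+[240,266]).round(1).tolist() for c,t in zip(ce[1:],st[1:]) if t[4]>40])
E
```

```text
[ 0.4931 -0.1172  0.0341] [ 0.9967  0.078  -0.0204 -0.0023] [ 0.1  0.3 -0.5] 0.298419057129203
w8 [[262.7, 277.7], [373.8, 277.9]]
w9 [[256.4, 285.5], [366.2, 286.0]]
```

Request:
send_rows(
  commands=[
    {"delta_pos": [-0.9,0.12,0],"yaw": 0},
    {"delta_pos": [0,0,0],"yaw": 0},
    {"delta_pos": [0,0,0],"yaw": 0},
    {"delta_pos": [0,0,0],"yaw": 0},
  ],
)

```text
t: 24.62
tcp_pos: [0.4831, -0.1158, 0.0342]
tool_rot: [0.997, 0.078, -0.021, -0.002]
force: [-0.2, -0.3, -0.2]
finger_gap: 0.302
```

Request:
send_rows(
  commands=[
    {"delta_pos": [0.1,0,-0.2],"yaw": 0},
    {"delta_pos": [0,0,0],"yaw": 0},
    {"delta_pos": [0,0,0],"yaw": 0},
  ],
)

```text
t: 25.0
tcp_pos: [0.4845, -0.1159, 0.032]
tool_rot: [0.997, 0.078, -0.02, -0.002]
force: [-0.4, -0.1, -0.5]
finger_gap: 0.297
```

Request:
send_rows(
  commands=[
    {"delta_pos": [0,0,0],"yaw": 0},
    {"delta_pos": [0,0,0],"yaw": 0},
    {"delta_pos": [0,0,0],"yaw": 0},
    {"delta_pos": [0,0,0],"yaw": 0},
    {"delta_pos": [0,0,0],"yaw": 0},
  ],
  grip=1,
  force=40,
)

```text
t: 25.62
tcp_pos: [0.4845, -0.1159, 0.0321]
tool_rot: [0.997, 0.078, -0.02, -0.002]
force: [-0.2, 0.6, 1.0]
finger_gap: 0.135
```

```bash
cat >> h.py <<'E'
def holes(f):
    k=cv2.imread(f"pics/{f}.png",0)[262:300,235:410]
    n,l,st,ce=cv2.connectedComponentsWithStats((k<60).astype(np.uint8)); return [(c+[235,262]).round(1).tolist() for c,t in zip(ce[1:],st[1:]) if 40<t[4]<400]
E
python3 - <<'E'
from h import *
s,im=wcap("w10"); print(s["tcp_pos"].round(4),s["tool_rot"].round(4),s["force"].round(1),s["finger_gap"],holes("w10"))
E
```

```text
[ 0.4845 -0.1159  0.0321] [ 0.9968  0.0778 -0.0203 -0.0023] [-0.2  0.6  1. ] 0.13532222793862186 [[262.2, 268.2], [375.3, 268.8]]
```

Request:
send_rows(
  commands=[
    {"delta_pos": [0.6,-0.4,-0.06],"yaw": 0},
  ],
)

```text
t: 25.8
tcp_pos: [0.4849, -0.1163, 0.0322]
tool_rot: [0.997, 0.077, -0.026, -0.006]
force: [-13.2, 11.9, 27.0]
finger_gap: 0.133
```

```bash
cat > chk.py <<'E'
from h import *
import sys
for i in range(5):
    s=manip.sense(); wcap(sys.argv[1])
print(s["t"],s["tcp_pos"].round(4),s["tool_rot"].round(4),s["finger_gap"].round(3),holes(sys.argv[1]))
F=s["force"]; a=.152; print("jig Fx,Fy,Fz",(F[0]*np.cos(a)+F[1]*np.sin(a)).round(1),(-F[0]*np.sin(a)+F[1]*np.cos(a)).round(1),F[2].round(1),"tilt since regrip", (2*(s["tool_rot"][2]+.0203)).round(4),(2*(s["tool_rot"][3]+.0023)).round(4))
E
python3 chk.py w11
```

```text
Traceback (most recent call last):
  File "chk.py", line 5, in <module>
    print(s["t"],s["tcp_pos"].round(4),s["tool_rot"].round(4),s["finger_gap"].round(3),holes(sys.argv[1]))
                                                              ^^^^^^^^^^^^^^^^^^^^^
AttributeError: 'float' object has no attribute 'round'
```

```bash
sed -i 's/s\["finger_gap"\].round(3)/s["finger_gap"]/' chk.py; python3 chk.py w12
```

```text
26.25 [ 0.4849 -0.1163  0.0323] [ 0.9967  0.0772 -0.0257 -0.0059] 0.13607048148406323 [[262.1, 268.2], [375.5, 268.8]]
jig Fx,Fy,Fz -7.7 7.4 15.5 tilt since regrip -0.0108 -0.0073
```

Request:
send_rows(
  commands=[
    {"delta_pos": [0.6,-0.45,0.08],"yaw": 0},
  ],
)

```text
t: 26.42
tcp_pos: [0.4852, -0.1167, 0.033]
tool_rot: [0.997, 0.076, -0.031, -0.01]
force: [-5.9, 6.8, -0.3]
finger_gap: 0.139
```

```bash
python3 chk.py w13
```

```text
26.625 [ 0.4852 -0.1166  0.0329] [ 0.9965  0.0762 -0.0315 -0.0103] 0.13306408344912934 [[262.1, 268.1], [375.4, 268.8]]
jig Fx,Fy,Fz -4.1 9.0 7.6 tilt since regrip -0.0225 -0.016
```

Forces dropped and the tilt is building up (about 0.03 rad). I'll release, settle and re-grip once more, then make a single stronger push without extra downforce.

Request:
send_rows(
  commands=[
    {"delta_pos": [-0.05,0.04,0.02],"yaw": 0},
    {"delta_pos": [0,0,0],"yaw": 0},
  ],
)

```text
t: 26.92
tcp_pos: [0.4842, -0.1158, 0.033]
tool_rot: [0.997, 0.077, -0.032, -0.01]
force: [-1.1, 0.0, -0.2]
finger_gap: 0.136
```

Request:
send_rows(
  commands=[
    {"delta_pos": [0,0,0],"yaw": 0},
    {"delta_pos": [0,0,0],"yaw": 0},
    {"delta_pos": [0,0,0],"yaw": 0},
    {"delta_pos": [0,0,0],"yaw": 0},
  ],
  grip=0.4,
)

```text
t: 27.42
tcp_pos: [0.4861, -0.1172, 0.0331]
tool_rot: [0.997, 0.077, -0.03, -0.009]
force: [0.0, -0.7, 0.1]
finger_gap: 0.295
```

Request:
send_rows(
  commands=[
    {"delta_pos": [0,0,1.5],"yaw": 0},
    {"delta_pos": [0,0,2.5],"yaw": 0},
    {"delta_pos": [0,0,2.5],"yaw": 0},
    {"delta_pos": [0,0,0],"yaw": 0},
    {"delta_pos": [-5,0,0],"yaw": 0},
    {"delta_pos": [0,0,0],"yaw": 0},
    {"delta_pos": [0,0,0],"yaw": 0},
  ],
)

```text
t: 28.3
tcp_pos: [0.4355, -0.1175, 0.1023]
tool_rot: [0.997, 0.077, -0.029, -0.009]
force: [0.0, 0.0, 0.1]
finger_gap: 0.303
```

Request:
send_rows(
  commands=[
    {"delta_pos": [5.5,5.5,0],"yaw": 0},
    {"delta_pos": [0,0,0],"yaw": 0},
    {"delta_pos": [0,0,0],"yaw": 0},
    {"delta_pos": [0,0,0],"yaw": 0},
  ],
)

```text
t: 28.8
tcp_pos: [0.4826, -0.0738, 0.1013]
tool_rot: [0.997, 0.076, -0.029, -0.008]
force: [-0.3, 0.8, 0.7]
finger_gap: 0.3
```

Request:
send_rows(
  commands=[
    {"delta_pos": [-2,0,0],"yaw": 0},
    {"delta_pos": [-2,0,0],"yaw": 0},
    {"delta_pos": [-2,0,0],"yaw": 0},
    {"delta_pos": [0,0,0],"yaw": 0},
    {"delta_pos": [0,0,0],"yaw": 0},
  ],
)

```text
t: 29.42
tcp_pos: [0.4205, -0.0769, 0.1012]
tool_rot: [0.997, 0.073, -0.028, -0.008]
force: [1.2, -0.3, -0.2]
finger_gap: 0.297
```

Request:
send_rows(
  commands=[
    {"delta_pos": [0,-2,0],"yaw": 0},
    {"delta_pos": [0,-2,0],"yaw": 0},
    {"delta_pos": [0,-2,0],"yaw": 0},
    {"delta_pos": [0,0,0],"yaw": 0},
    {"delta_pos": [0,0,0],"yaw": 0},
  ],
)

```text
t: 30.05
tcp_pos: [0.4251, -0.1402, 0.1014]
tool_rot: [0.997, 0.073, -0.026, -0.007]
force: [-0.8, -0.1, 0.2]
finger_gap: 0.297
```

Request:
send_rows(
  commands=[
    {"delta_pos": [6,6,0],"yaw": 0},
    {"delta_pos": [0,0,0],"yaw": 0},
    {"delta_pos": [0,0,0],"yaw": 0},
    {"delta_pos": [0,-3,0],"yaw": 0},
    {"delta_pos": [0,-3,0],"yaw": 0},
    {"delta_pos": [-3,0,0],"yaw": 0},
    {"delta_pos": [-3,0,0],"yaw": 0},
    {"delta_pos": [0,0,0],"yaw": 0},
  ],
)

```text
t: 31.05
tcp_pos: [0.404, -0.1559, 0.101]
tool_rot: [0.997, 0.072, -0.028, -0.008]
force: [0.7, -0.7, -0.7]
finger_gap: 0.3
```

Request:
send_rows(
  commands=[
    {"delta_pos": [0,6,0],"yaw": 0},
    {"delta_pos": [0,0,0],"yaw": 0},
    {"delta_pos": [0,0,0],"yaw": 0},
    {"delta_pos": [0,-1.5,0],"yaw": 0},
    {"delta_pos": [0,-1.5,0],"yaw": 0},
    {"delta_pos": [0,-1.5,0],"yaw": 0},
    {"delta_pos": [0,-1.5,0],"yaw": 0},
    {"delta_pos": [0,0,0],"yaw": 0},
  ],
)

```text
t: 32.05
tcp_pos: [0.409, -0.166, 0.1015]
tool_rot: [0.997, 0.068, -0.024, -0.005]
force: [-0.7, 0.3, -0.1]
finger_gap: 0.301
```

Request:
send_rows(
  commands=[
    {"delta_pos": [0,6.2,0],"yaw": 0},
    {"delta_pos": [0,0,0],"yaw": 0},
    {"delta_pos": [0,0,0],"yaw": 0},
    {"delta_pos": [0,-1.2,0],"yaw": 0},
    {"delta_pos": [0,-1.2,0],"yaw": 0},
    {"delta_pos": [0,-1.2,0],"yaw": 0},
    {"delta_pos": [0,-1.2,0],"yaw": 0},
    {"delta_pos": [0,0,0],"yaw": 0},
  ],
)

```text
t: 33.05
tcp_pos: [0.4102, -0.1588, 0.1015]
tool_rot: [0.998, 0.064, -0.022, -0.004]
force: [0.1, -0.1, 0.6]
finger_gap: 0.298
```

Request:
send_rows(
  commands=[
    {"delta_pos": [0,6.2,0],"yaw": 0},
    {"delta_pos": [0,0,0],"yaw": 0},
    {"delta_pos": [0,0,0],"yaw": 0},
    {"delta_pos": [0,-1.2,0],"yaw": 0},
    {"delta_pos": [0,-1.2,0],"yaw": 0},
    {"delta_pos": [0,-1.2,0],"yaw": 0},
    {"delta_pos": [0,-1.2,0],"yaw": 0},
    {"delta_pos": [0,0,0],"yaw": 0},
  ],
)

```text
t: 34.05
tcp_pos: [0.4117, -0.1518, 0.1015]
tool_rot: [0.998, 0.06, -0.02, -0.003]
force: [-1.2, 0.1, 0.4]
finger_gap: 0.304
```

Request:
send_rows(
  commands=[
    {"delta_pos": [5.5,3.5,0],"yaw": 0.033},
    {"delta_pos": [0,0,0],"yaw": 0},
    {"delta_pos": [0,0,0],"yaw": 0},
    {"delta_pos": [0,0,0],"yaw": 0},
  ],
)

```text
t: 34.55
tcp_pos: [0.4642, -0.1178, 0.1011]
tool_rot: [0.997, 0.076, -0.022, -0.003]
force: [-0.1, -0.7, 0.1]
finger_gap: 0.301
```

Request:
send_rows(
  commands=[
    {"delta_pos": [2.2,0.2,0],"yaw": 0},
    {"delta_pos": [0,0,0],"yaw": 0},
    {"delta_pos": [0,0,0],"yaw": 0},
    {"delta_pos": [0,0,0],"yaw": 0},
  ],
)

```text
t: 35.05
tcp_pos: [0.4815, -0.1162, 0.1008]
tool_rot: [0.997, 0.074, -0.025, -0.005]
force: [-0.7, -0.1, -0.5]
finger_gap: 0.298
```

```bash
python3 - <<'E'
from h import *
s,im=wcap("w14"); print(s["tcp_pos"].round(4),s["tool_rot"].round(4),yaw(s))
E
```

```text
[ 0.4815 -0.1162  0.1008] [ 0.9969  0.0741 -0.0247 -0.0049] 0.14831153277031062
```

View pics/w14.png

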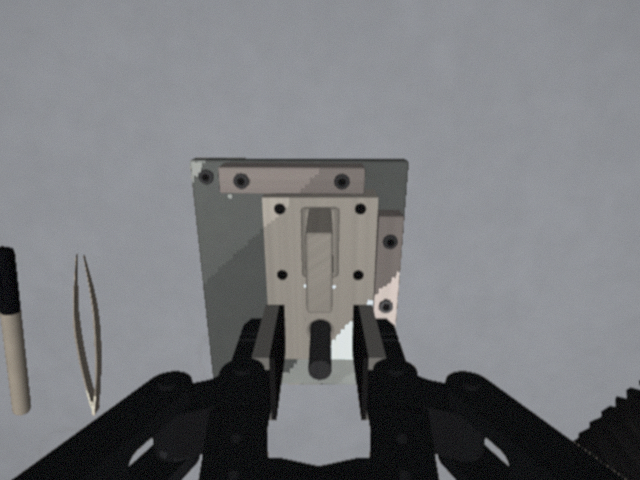

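The bracket is sitting square in the corner, with the pin upright in the bore (top at about (320,370)) and the web centred between the fingers. I'm descending to re-grip.

Request:
send_rows(
  commands=[
    {"delta_pos": [0.2,0,-1.5],"yaw": 0},
    {"delta_pos": [0,0,-1.5],"yaw": 0},
    {"delta_pos": [0,0,-1.5],"yaw": 0},
    {"delta_pos": [0,0,-1.2],"yaw": 0},
    {"delta_pos": [0,0,-0.6],"yaw": 0},
    {"delta_pos": [0,0,0],"yaw": 0},
    {"delta_pos": [0,0,0],"yaw": 0},
    {"delta_pos": [0,0,0],"yaw": 0},
  ],
)

```text
t: 36.1
tcp_pos: [0.4824, -0.1158, 0.0324]
tool_rot: [0.997, 0.074, -0.026, -0.006]
force: [0.2, -0.3, 0.3]
finger_gap: 0.3
```

Request:
send_rows(
  commands=[
    {"delta_pos": [0.15,0,0],"yaw": 0.004},
    {"delta_pos": [0,0,0],"yaw": 0},
    {"delta_pos": [0,0,0],"yaw": 0},
    {"delta_pos": [0,0,0],"yaw": 0},
    {"delta_pos": [0,0,0],"yaw": 0},
    {"delta_pos": [0,0,0],"yaw": 0},
  ],
  grip=1,
  force=40,
)

```text
t: 36.85
tcp_pos: [0.4841, -0.1159, 0.0329]
tool_rot: [0.997, 0.076, -0.025, -0.005]
force: [-0.1, -0.5, -2.8]
finger_gap: 0.136
```

```bash
python3 chk.py w15
```

```text
37.05 [ 0.4841 -0.1159  0.0329] [ 0.9968  0.0762 -0.0255 -0.0052] 0.1380348547733023 [[262.3, 266.8], [375.4, 267.1]]
jig Fx,Fy,Fz 0.3 -0.8 -1.2 tilt since regrip -0.0104 -0.0059
```

Request:
send_rows(
  commands=[
    {"delta_pos": [0.9,-0.6,0.05],"yaw": 0},
  ],
)

```text
t: 37.22
tcp_pos: [0.4846, -0.1168, 0.0334]
tool_rot: [0.996, 0.075, -0.035, -0.011]
force: [-16.0, 14.1, 13.7]
finger_gap: 0.137
```

```bash
sed -i 's/+.0203/+.0255/;s/+.0023/+.0052/' chk.py; python3 chk.py w16
```

```text
37.425 [ 0.4846 -0.1168  0.0334] [ 0.9965  0.0754 -0.0342 -0.0109] 0.13811942662454324 [[262.1, 266.7], [375.3, 267.1]]
jig Fx,Fy,Fz -10.0 9.9 11.2 tilt since regrip -0.0174 -0.0114
```

Both side forces are now about 10 N, but accumulated tool roll and pitch put the bracket tilt near 0.035 rad, too close to the 0.04 limit. There's time to mend it: release, level the tool in the air (a repeated sideways loop drifts it back), re-grip and push once.

Request:
send_rows(
  commands=[
    {"delta_pos": [-0.05,0.04,0.0],"yaw": 0},
    {"delta_pos": [0,0,0],"yaw": 0},
  ],
)

```text
t: 37.72
tcp_pos: [0.4836, -0.1159, 0.0336]
tool_rot: [0.996, 0.076, -0.034, -0.011]
force: [-0.1, 0.4, -0.8]
finger_gap: 0.134
```

Request:
send_rows(
  commands=[
    {"delta_pos": [0,0,0],"yaw": 0},
    {"delta_pos": [0,0,0],"yaw": 0},
    {"delta_pos": [0,0,0],"yaw": 0},
    {"delta_pos": [0,0,3],"yaw": 0},
    {"delta_pos": [0,0,3],"yaw": 0},
    {"delta_pos": [0,0,1],"yaw": 0},
    {"delta_pos": [0,0,0],"yaw": 0},
  ],
  grip=0.4,
)

```text
t: 38.6
tcp_pos: [0.4861, -0.1178, 0.1049]
tool_rot: [0.997, 0.075, -0.033, -0.01]
force: [0.5, 0.3, 0.0]
finger_gap: 0.299
```

Request:
send_rows(
  commands=[
    {"delta_pos": [0,6.2,0],"yaw": 0},
    {"delta_pos": [0,0,0],"yaw": 0},
    {"delta_pos": [0,-1.2,0],"yaw": 0},
    {"delta_pos": [0,-1.2,0],"yaw": 0},
    {"delta_pos": [0,-1.2,0],"yaw": 0},
    {"delta_pos": [0,-1.2,0],"yaw": 0},
    {"delta_pos": [0,-1.2,0],"yaw": 0},
    {"delta_pos": [0,0,0],"yaw": 0},
  ],
)

```text
t: 39.6
tcp_pos: [0.486, -0.1234, 0.1015]
tool_rot: [0.997, 0.072, -0.034, -0.01]
force: [0.1, 0.3, -0.3]
finger_gap: 0.3
```

Request:
send_rows(
  commands=[
    {"delta_pos": [0,6.2,0],"yaw": 0},
    {"delta_pos": [0,0,0],"yaw": 0},
    {"delta_pos": [0,0,0],"yaw": 0},
    {"delta_pos": [0,-1.0,0],"yaw": 0},
    {"delta_pos": [0,-1.0,0],"yaw": 0},
    {"delta_pos": [0,-1.0,0],"yaw": 0},
    {"delta_pos": [0,-1.0,0],"yaw": 0},
    {"delta_pos": [0,-1.0,0],"yaw": 0},
    {"delta_pos": [0,-1.0,0],"yaw": 0},
    {"delta_pos": [0,0,0],"yaw": 0},
  ],
)

```text
t: 40.85
tcp_pos: [0.4872, -0.1288, 0.1018]
tool_rot: [0.997, 0.068, -0.032, -0.009]
force: [0.0, -0.1, -0.6]
finger_gap: 0.299
```

The loops recover too slowly. Pushing the closed fingers from outside against the fixed long fence will reverse the roll directly.

Request:
send_rows(
  commands=[
    {"delta_pos": [0,-2,0],"yaw": 0.012},
    {"delta_pos": [0,-2,0],"yaw": 0},
    {"delta_pos": [-0.3,-1.8,0],"yaw": 0},
    {"delta_pos": [0,0,0],"yaw": 0},
    {"delta_pos": [0,0,0],"yaw": 0},
    {"delta_pos": [0,0,0],"yaw": 0},
  ],
  grip=1,
)

```text
t: 41.6
tcp_pos: [0.483, -0.1876, 0.1015]
tool_rot: [0.997, 0.075, -0.033, -0.01]
force: [-0.1, -0.7, 0.6]
finger_gap: 0.003
```

Request:
send_rows(
  commands=[
    {"delta_pos": [0,0,-2.5],"yaw": 0},
    {"delta_pos": [0,0,-3],"yaw": 0},
    {"delta_pos": [0,0,-2],"yaw": 0},
    {"delta_pos": [0,0,-0.8],"yaw": 0},
    {"delta_pos": [0,0,0],"yaw": 0},
    {"delta_pos": [0,0.5,0],"yaw": 0},
    {"delta_pos": [0,0.5,0],"yaw": 0},
  ],
)

```text
t: 42.48
tcp_pos: [0.4849, -0.1752, 0.0187]
tool_rot: [0.997, 0.076, -0.031, -0.009]
force: [0.2, -1.0, 0.3]
finger_gap: 0.002
```

Request:
send_rows(
  commands=[
    {"delta_pos": [0,0.4,-0.1],"yaw": 0},
    {"delta_pos": [0,0.5,0],"yaw": 0},
    {"delta_pos": [-0.1,0.6,0],"yaw": 0},
  ],
)

```text
t: 42.85
tcp_pos: [0.4887, -0.1664, 0.0193]
tool_rot: [0.996, 0.08, -0.026, -0.001]
force: [-2.3, -21.9, -3.9]
finger_gap: 0.001
```

Request:
send_rows(
  commands=[
    {"delta_pos": [-0.1,0.5,0],"yaw": 0},
    {"delta_pos": [0,-0.6,0],"yaw": 0},
    {"delta_pos": [0,-0.3,0],"yaw": 0},
    {"delta_pos": [0,0,0],"yaw": 0},
  ],
)

```text
t: 43.35
tcp_pos: [0.4912, -0.1757, 0.0204]
tool_rot: [0.996, 0.081, -0.022, 0.003]
force: [0.3, -0.7, -0.9]
finger_gap: -0.001
```

Roll recovered (about −0.003 rad along the jaws). I'm going back to re-grip.

Request:
send_rows(
  commands=[
    {"delta_pos": [0,0,2.5],"yaw": 0},
    {"delta_pos": [0,0,3],"yaw": 0},
    {"delta_pos": [0,0,2],"yaw": 0},
    {"delta_pos": [0,0,0],"yaw": 0},
    {"delta_pos": [-0.6,5.9,0],"yaw": -0.01},
    {"delta_pos": [0,0,0],"yaw": 0},
    {"delta_pos": [0,0,0],"yaw": 0},
    {"delta_pos": [0,0,0],"yaw": 0},
  ],
  grip=0.4,
)

```text
t: 44.35
tcp_pos: [0.4819, -0.1121, 0.0936]
tool_rot: [0.997, 0.075, -0.026, -0.0]
force: [0.3, 0.0, -0.1]
finger_gap: 0.296
```

Request:
send_rows(
  commands=[
    {"delta_pos": [0.2,-0.38,0],"yaw": 0.002},
    {"delta_pos": [0,0,0],"yaw": 0},
    {"delta_pos": [0,0,-1.5],"yaw": 0},
    {"delta_pos": [0,0,-1.5],"yaw": 0},
    {"delta_pos": [0,0,-1.5],"yaw": 0},
    {"delta_pos": [0,0,-1],"yaw": 0},
    {"delta_pos": [0,0,-0.4],"yaw": 0},
    {"delta_pos": [0,0,0],"yaw": 0},
    {"delta_pos": [0,0,0],"yaw": 0},
  ],
)

```text
t: 45.48
tcp_pos: [0.4838, -0.1178, 0.0289]
tool_rot: [0.997, 0.075, -0.027, -0.001]
force: [-0.6, -0.2, -0.1]
finger_gap: 0.299
```

Request:
send_rows(
  commands=[
    {"delta_pos": [0,0.18,0.3],"yaw": 0},
    {"delta_pos": [0,0,0],"yaw": 0},
    {"delta_pos": [0,0,0],"yaw": 0},
  ],
)

```text
t: 45.85
tcp_pos: [0.4845, -0.1162, 0.0333]
tool_rot: [0.997, 0.075, -0.026, 0.0]
force: [-0.4, 0.4, -0.3]
finger_gap: 0.299
```

Request:
send_rows(
  commands=[
    {"delta_pos": [0,0,0],"yaw": 0},
    {"delta_pos": [0,0,0],"yaw": 0},
    {"delta_pos": [0,0,0],"yaw": 0},
    {"delta_pos": [0,0,0],"yaw": 0},
    {"delta_pos": [0,0,0],"yaw": 0},
  ],
  grip=1,
  force=40,
)

```text
t: 46.48
tcp_pos: [0.4846, -0.1162, 0.0335]
tool_rot: [0.997, 0.075, -0.025, 0.0]
force: [-0.6, 1.3, 0.6]
finger_gap: 0.134
```

```bash
python3 chk.py w17
```

```text
46.675 [ 0.4846 -0.1162  0.0335] [ 9.969e-01  7.510e-02 -2.540e-02  2.000e-04] 0.13370310968620072 [[262.3, 267.6], [374.6, 267.9]]
jig Fx,Fy,Fz -0.6 0.1 0.3 tilt since regrip 0.0003 0.0108
```

Baseline is z=−0.0254, w=0.0002, with roll near 0. Now the single push.

Request:
send_rows(
  commands=[
    {"delta_pos": [0.9,-0.6,0.05],"yaw": 0},
  ],
)

```text
t: 46.85
tcp_pos: [0.4853, -0.1167, 0.0339]
tool_rot: [0.997, 0.074, -0.034, -0.006]
force: [-16.3, 17.3, 20.0]
finger_gap: 0.133
```

```bash
sed -i 's/+.0255/+.0254/;s/+.0052/-.0002/' chk.py; python3 chk.py w18; python3 chk.py w19
python3 - <<'E'
from h import *
# bracket vs fence in the hand camera: foot front top edge and fence edge, pin top
a=.152; X=np.array([np.cos(a),np.sin(a)]); Y=np.array([-X[1],X[0]]); c=np.array([.517,-.141])
im=cv2.imread("pics/w19.png",0).astype(int)
print(im[235:262,330], im[300,385:410])
H=holes("w19"); m=np.mean([wray("w19",*h,.028)[:2] for h in H],0)-c; print("holes mid in jig corner frame",m@X,m@Y)
t=manip.snapshot("top"); t0=cv2.imread("pics/top0.png"); cv2.imwrite("pics/top9.png",t)
d=cv2.absdiff(t,t0).max(2)>60; d=cv2.morphologyEx(d.astype(np.uint8),cv2.MORPH_OPEN,np.ones((3,3)))
n,l,st,ce=cv2.connectedComponentsWithStats(d); print([s.tolist() for s in st[1:] if s[4]>25])
E
```

```text
47.05 [ 0.4854 -0.1167  0.034 ] [ 0.9966  0.0743 -0.0337 -0.0055] 0.13221828310645212 [[262.3, 267.4], [374.5, 267.9]]
jig Fx,Fy,Fz -8.5 11.6 13.4 tilt since regrip -0.0166 -0.0115
47.3 [ 0.4854 -0.1167  0.0339] [ 0.9966  0.0744 -0.0336 -0.0055] 0.1337379976001424 [[262.3, 267.4], [374.5, 267.9]]
jig Fx,Fy,Fz -7.8 11.6 12.8 tilt since regrip -0.0165 -0.0114
[116 111 116 115 118 118 114 116 112 115 113 111  99  90  86  88  85 103
 124 147 149 148 147 147 148 144 146] [146 148 148 148 147 148 148 148 146 148 144 130 118 111 116 119 113 116
 117 114 118 108 110 108 107]
holes mid in jig corner frame -0.006146466269436256 0.029502670808867735
[[290, 203, 158, 272, 8150], [489, 233, 9, 25, 87], [419, 250, 15, 6, 77], [484, 259, 6, 9, 28], [495, 263, 21, 19, 233], [446, 264, 5, 11, 50], [478, 269, 7, 9, 35], [518, 269, 13, 18, 82], [448, 278, 6, 12, 57], [463, 279, 24, 27, 197], [527, 321, 23, 13, 144], [380, 351, 260, 88, 12640], [378, 353, 11, 8, 57], [559, 358, 21, 12, 164], [355, 366, 17, 26, 231], [426, 415, 6, 19, 67], [402, 420, 12, 19, 161], [631, 432, 9, 10, 67], [403, 440, 15, 15, 130], [430, 449, 4, 8, 29], [367, 453, 24, 24, 270], [435, 461, 31, 19, 223]]
```

```bash
python3 -c "
from h import *
s=manip.sense(); print(s['t'],s['force'],s['tool_rot']); print(manip.sign_off())"
```

```text
47.4 [-8.71609807 10.47028034 12.66308245] [ 0.99664743  0.07436677 -0.03366588 -0.00548494]
the job is handed in; nothing more can be done
None
```

I stood the pin in the smaller bracket's bore and let go of it. I then set the bracket in the jig corner and handed the job in at 47.4 s, still gripping at 40 N and pressing it into the corner. No verdict is reported, so success is not confirmed.

**Pressing in:** the first pushes tilted the tool, and the bracket with it, to about 0.05 rad, over the 0.04 limit. I let go, re-levelled the tool and gripped again; the fix that worked was pressing the closed fingers against the outside of the long fence. One final push finished it.

**Last checks:**
- **Side force:** about 8 N towards the short fence and 11 N towards the long fence at the wrist, with about 13 N down. The fence contacts themselves are not measured. My friction estimate puts the typical short-fence force near 3 N, but the worst case for that fence falls below the required 1 N.
- **Tilt:** about 0.02 rad, worked out from the tool's rotation since the last grip.
- **Position:** the bracket's holes put it about 0.5 mm off home sideways (across the long fence). The short-fence position was not measured separately.
- **Pin:** upright in the bore in the last picture I viewed, taken before the last two re-grips and the final push. Its depth was judged from how far the tool went down when inserting it (within 1 mm), not seen directly.
- **Bystanders:** the comparison of start and end top views was inconclusive because the arm hides much of the area. The marker and tweezers looked in place in the last wrist view, and I noticed no contact with anything else.

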